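# Reset the detector arm of a bench goniometer

### The arm

A 7-joint arm with a two-finger parallel gripper is mounted at the origin on a cart in front of the work surface, level with it; the furniture and walls round the work are solid. World frame = base frame: x ahead of the robot, y to its left, z up, the work surface at z = 0. Lengths are in m, angles in rad, forces in N, time in s.
With the tool pointing down it reaches from about 0.4 to 0.85 m from the base axis. Payload 4.5 kg.
Tool frame: the origin (TCP) lies at the very end of the fingers, on their centre line; the grasp point (between the pads) lies 19 mm behind it; z points along the fingers, y is the line along which they close (so a half turn about z gives the same grasp; the last joint's range is limited). The gripper opens to 88 mm and grips with 3 to 60 N. Pads are 18 mm wide; open, the fingers measure 123 mm over their backs; the gripper's body (75 mm by 187 mm) begins 45 mm behind the grasp point.
Start: joints at [1.371, 0.689, -0.195, 1.565, 0.157, 0.902, -0.215], TCP at [0.145, -0.608, 0.207] pointing down, gripper open.
Joint ranges: [-3.01, 3.01], [-0.46, 2.08], [-1.47, 1.51], [0.13, 2.56], [-1, 4.14], [0.04, 2.09], [-2.66, 2.66]. Speed limits (rad/s): [2.57, 2.57, 3.14, 3.14, 3.14, 3.14, 3.14].

### API

Orientations are given as a unit quaternion [x, y, z, w].
In Python, from plant import r gives the robot as it stands. The module is installed in compiled form; this text tells all that it offers.
- The arm moves only by the tool step_arm, never from a script. Its argument "increments" is a list of rows, each a list of 2 entries, a list of its own where there are three numbers: the shift along the world's x, y, z in cm, then the turn, a rotation vector about the world's x, y, z in degrees. A call has exactly 10 rows; each row shifts and turns the commanded pose from where the row before left it; what a row does not reach is not made up. A row lasts 1/10 s, in which the tool goes at most 50 mm and 8.59 degrees, less where a joint would pass 70% of its speed; a pose out of reach is approached as far as the arm can. A call is refused whole if a number of a shift passes 5 or a number of a turn 8.59, either way. A call with a gripper value outside its range is refused whole. "fingers" is the opening, from 0 (shut) to 1 (fully open), set as the call begins (left out, the last holds). The fingers move at their own pace and stop on an object; "grip_force" is the grip in N (left out, the last holds). Time passes only in rows, so rows that do not move let the fingers close, or fill a call up. It gives the time, the measured TCP pose, the force, the opening and the grip force at its end, in the units of the state.
- r.get_state(): the state, without advancing time (a new reading comes with each control period).
- r.snapshot(name): name is "scene" or "top" or "wrist"; returns (picture, depth): 420x560x3 uint8, red, green, blue; 420x560 float32, m along the optical axis (not along the pixel's ray), 0 where there is no reading.
- r.calibration(name): a dict with "fov_y" (degrees; the focal length in pixels is half the picture's height over the tangent of half this angle, whatever the lens; pixels are square), "cx", "cy" (the principal point, pixels), "k1" (the pictures are not rectified: a ray, as slopes to the right and down, at radius r is drawn at 1 + k1 r^2 times it, then the intrinsics apply), "R" (3x3) and "t" (3): a world point X has camera coordinates R X + t. Camera axes: x right, y down, z forward; pixel columns grow to the right and rows downward; lengths in m; the calibration is good to about 2 mm. A picture is of the moment at which its call begins: read the wrist's pose just before it. calibration takes no time and is no camera call; for the wrist camera it gives the pose at the moment of the call.
- r.finish_job(): hands the job in; it is judged then, once.
The state is a dict: "clock": time; "q": joint angles; "qd": joint speeds; "joint_torque": joint torques, N m; "tool_pos": TCP position; "eef_rot": TCP orientation; "contact_force": force on the tool from outside, world axes, zero at the start; "moment": the same for the moment, N m; "opening": opening from 0.0 (shut) to 1.0 (fully open); "finger_force": force on a finger pad.
Only numpy, scipy, OpenCV 4.12 (cv2) and the standard library are available. Lean on these libraries where they do the work, as an engineer would, in place of code of your own. Each camera call takes 0.05 s, during which the arm holds its last target. There are 200 camera calls.

### The job

The goniometer's detector arm is clamped at the wrong angle: turn the black clamp knob loose, swing the detector round until the arm's pointer stands on the red mark of the angle scale, then turn the knob tight again so that the arm is held there. Loosen the clamp fully before the arm is moved, do the knob up firmly by feel without forcing it, and leave the other things on the bench where they are.

Things in the scene. Friction and masses are not known exactly. Their poses are not given: they have to be found in the camera images.
- goniometer: Black round base screwed to the bench, 192 mm across, 16 mm high, light grey angle scale on its rim; origin on the swing axis at the bench top, z up, +x points to the clamp knob; the arm swings over the -x side. A clear 14 mm square cuvette is fixed on the axis, top at 81 mm. The black clamp bridge at +x is 38 mm wide, top at 46 mm, 46 to 102 mm from the axis.
- swing_arm (a joint): Angle (rad) of the detector arm about the vertical swing axis, counter-clockwise from above positive; at 0 the arm points along the base's -x; range -1.25 to 1.25. With the clamp loose it swings against about 0.15 N m of friction and stays where it is left; clamped it stands fast.
- pointer (a point): Tip of the white pointer line in the window of the arm, over the scale, 85 mm from the swing axis, 24 mm above the bench. The arm is a black bar 28 mm wide, 24 to 32 mm above the bench, reaching 140 mm from the axis; x points to the axis.
- detector (a point): Centre of the detector head on the arm: dark box 32 mm wide (across the arm, y), 26 mm long (x, pointing to the swing axis) and 34 mm high (z), 120 mm from the axis, 63 mm above the bench (top at 80 mm); a black lens tube, 30 mm across, 13 mm long, sits on its inner face. It can be pinched across its 32 mm from above, or pushed.
- red_rider: Red clip fixed on the scale's rim, marks the angle to be set: tab 5 mm wide, 75 to 94 mm from the swing axis, top 19 mm above the bench; it passes under the arm and shows in the arm's window. Origin on the swing axis at the bench top; the clip lies at its -x, so the arm stands right when the x axis of detector is parallel to its x axis.
- knob_grip (a point): Grip point of the clamp knob, a black wing (bar 40 mm long along x, 13 mm thick along y, 28 mm high, underside 54 mm, top 82 mm above the bench) on a vertical screw 66 mm from the swing axis; the point is on the screw's axis, 72 mm up. Counter-clockwise from above loosens, clockwise tightens; it stays at its height.
- clamp_pad: Brass pad, 11 mm across, under the knob's quick-acting screw; presses on the disc (lift too small to measure). 0.9 rad of knob from the start frees the arm. Loose, the knob turns against 0.30 N m of friction (at rest this can hold either sense: read in small steps, all one way); once the pad bears, the moment rises 0.04 N m per 10 N. Some 40 N is right, 25 N slack, 70 N too much.
- disc: Grey aluminium disc, 144 mm across, top 24 mm above the bench, turning with the arm; the pad bears on it. Its top runs out of true by about 1.5 mm, so elsewhere on the disc the clamp closes up to 0.45 rad of knob earlier or later than at the start: feel for it. From first touch to 40 N takes about 0.35 rad of knob. Origin on the swing axis at the bench top.
- slide_box: Grey-white box of glass slides, 34 x 82 x 33 mm, lying on the bench; bystander. Origin under its middle.
- vial: Glass vial with white cap, 27 mm across, 57 mm high, standing on the bench; bystander. Origin under its middle.
- power_sensor: Black sensor puck, 48 mm across, 18 mm high, lying on the bench; bystander. Origin under its middle.
- marker: Blue felt marker, 138 mm long, 13 mm thick, lying on the bench; bystander. Origin under its middle.

How it is judged:
By the outcome, as a careful person would: the job done as asked, in the order asked, and still so for the second after the job is handed in, with the robot touching nothing.
It also fails if it takes over 67 s, if anything falls off the work surface, if the arm or the gripper's body presses on something with over 40 N, if the wrist force passes 120 N, or if a joint passes its speed limit or range.

## Working session

There is one attempt and no reset: what is moved stays moved. The work goes in short steps, Python scripts to look and compute and a tool call to move; the robot and the scene stay as the last step left them, time stands still between calls to the robot, and variables do not carry over. Pictures are saved under pics/ and viewed, at most 10 in all, crops included, and the job is handed in when it is done.

Besides the shell and the picture viewer there is one more tool, called by a JSON object that holds its "api" and its "payload", one argument or row to a line. step_arm: Moves the arm, as the interface text tells. Its arguments: {"type":"object","properties":{"increments":{"type":"array","items":{"type":"array"}},"fingers":{"type":"number"},"grip_force":{"type":"number"}},"required":["increments"]}

```bash
mkdir -p pics; cat > h.py <<'E'
import numpy as np, cv2
from plant import r
def snap(n,f):
    c=r.calibration(n); im,d=r.snapshot(n); cv2.imwrite(f'pics/{f}.png',im[:,:,::-1]); np.savez(f'pics/{f}.npz',im=im,d=d,**{k:np.array(v) for k,v in c.items()})
def load(f): return np.load(f'pics/{f}.npz')
def K(c):
    f=210/np.tan(np.radians(float(c['fov_y']))/2); return np.array([[f,0,c['cx']],[0,f,c['cy']],[0,0,1.]]),np.array([c['k1'],0,0,0,0.])
def ray(c,uv):
    k,d=K(c); p=cv2.undistortPoints(np.array(uv,float).reshape(-1,1,2),k,d)[:,0]
    R=c['R']; o=-R.T@c['t']; return o,np.c_[p,np.ones(len(p))]@R
def onz(c,uv,z):
    o,v=ray(c,uv); return o+v*((z-o[2])/v[:,2])[:,None]
def proj(c,X):
    k,d=K(c); return cv2.projectPoints(np.array(X,float).reshape(-1,1,3),cv2.Rodrigues(c['R'])[0],c['t'],k,d)[0][:,0]
def cloud(c):
    H,W=c['d'].shape; u,v=np.meshgrid(np.arange(W),np.arange(H)); o,w=ray(c,np.c_[u.ravel(),v.ravel()]); return (o+w*c['d'].ravel()[:,None]).reshape(H,W,3)
E
python3 -c "
from h import *
snap('top','top0');snap('scene','sc0')
print(r.get_state())
for n in ('top','scene'):
  c=r.calibration(n);print(n,c['fov_y'],c['k1'],-c['R'].T@c['t'])
a=cv2.imread('pics/top0.png');b=cv2.imread('pics/sc0.png')
"
```

```text
{'clock': 0.1, 'q': array([ 1.37082165,  0.68986727, -0.19452635,  1.56623424,  0.15734968,
        0.90250529, -0.2150723 ]), 'qd': array([ 0.00064529, -0.00109334, -0.000432  , -0.00291634, -0.00205564,
       -0.00011571,  0.00052106]), 'joint_torque': array([-3.35462886e-03, -5.28501320e+01, -1.27140652e+00, -1.53837436e+01,
       -5.25110832e-02,  2.00794362e-03,  3.09197378e-05]), 'tool_pos': array([ 0.14458332, -0.60741618,  0.20631249]), 'eef_rot': array([ 9.93168019e-01,  1.16690319e-01, -1.71753761e-04, -7.90571207e-04]), 'contact_force': array([0.46692279, 0.34489309, 0.0128853 ]), 'moment': array([-0.0113205 ,  0.00501117, -0.04033788]), 'finger_force': 0.0, 'opening': 1.0011499042576082}
top 43.545115813971535 -0.07746553444858875 [0.3308221  0.27915333 1.2797547 ]
scene 50.70599827747157 -0.1429345885633672 [0.08220838 0.80327558 0.58450841]
```

View pics/top0.png

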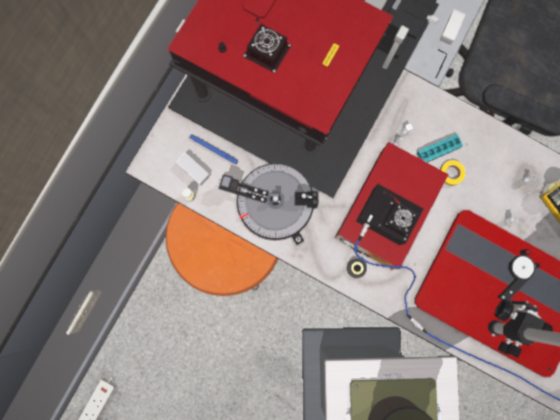

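View pics/sc0.png

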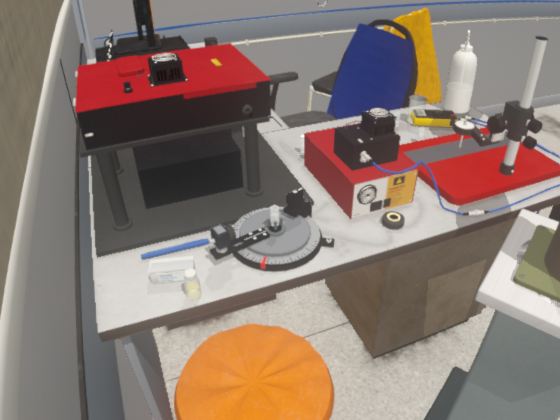

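The top view shows the goniometer centred near (275,201), the knob bridge near (306,198), the arm and detector toward (232,186) and the red clip near (244,215). Next I measure these.

```bash
python3 -c "
from h import *
c=load('top0');P=cloud(c)
for n,u,v in [('c',275,201),('knob',306,198),('det',228,184),('red',244,215),('vial',187,193),('box',192,167),('marker',213,148),('sensor',357,267),('bigredbox',250,60),('bigbox corner',320,135),('redbox',395,190),('bench',150,170),('blk',298,239)]:
  print(n,P[v,u].round(3))
# red pixels on rim
im=c['im'].astype(int);m=(im[...,0]>150)&(im[...,1]<110)&(im[...,2]<110)
v,u=np.nonzero(m);s=(abs(u-244)<12)&(abs(v-215)<12);print(np.c_[u,v][s].mean(0),s.sum(),onz(c,[np.c_[u,v][s].mean(0)],.019))
crop=c['im'][130:270,170:370,::-1];cv2.imwrite('pics/cr.png',cv2.resize(crop,(800,560),interpolation=cv2.INTER_CUBIC))
print(c['R'].round(3))
"
```

```text
c [0.527 0.274 0.051]
knob [0.529 0.202 0.08 ]
det [0.564 0.382 0.082]
red [0.499 0.349 0.017]
vial [0.548 0.481 0.057]
box [0.616 0.474 0.033]
marker [0.669 0.425 0.011]
sensor [0.369 0.079 0.018]
bigredbox [0.773 0.32  0.293]
bigbox corner [0.626 0.182 0.26 ]
redbox [ 0.541 -0.001  0.101]
bench [0.617 0.583 0.003]
blk [0.44  0.219 0.008]
[242.33333333 215.93333333] 15 [[0.49675193 0.35290916 0.019     ]]
[[-0.016 -1.     0.011]
 [-0.99   0.014 -0.141]
 [ 0.14  -0.013 -0.99 ]]
```

View pics/cr.png

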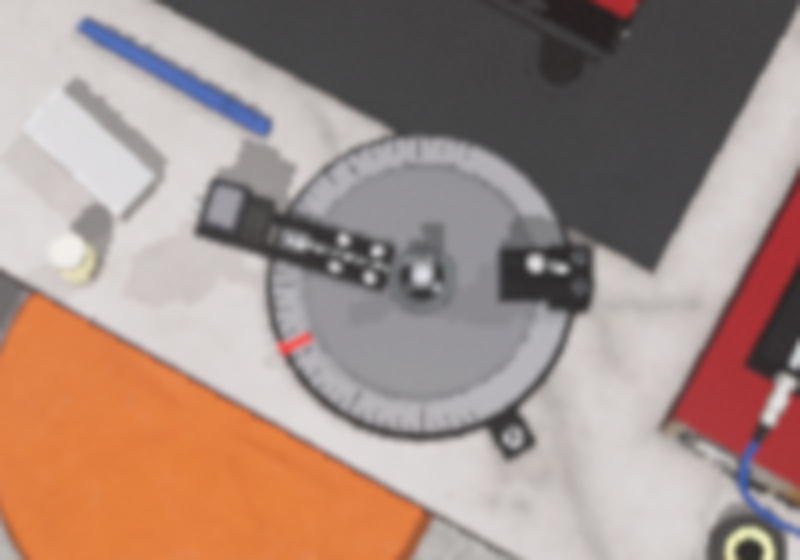

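The view is clear: the arm lies left and slightly up, the red clip sits about 30° further on counter-clockwise, and the knob wing is on the bridge. Next I fit the geometry and check obstacle heights.

```bash
python3 -c "
from h import *
from scipy.optimize import least_squares
c=load('top0');P=cloud(c);X=P.reshape(-1,3)
C=np.array([.52,.275])
rr=np.hypot(*(X[:,:2]-C).T)
s=(rr<.13)&(X[:,2]>.010)&(X[:,2]<.022)
A=X[s,:2]
# outline: max radius per angle
for it in range(3):
  d=A-C;a=np.arctan2(d[:,1],d[:,0]);R=np.hypot(*d.T);ok=R<.105
  b=((a+np.pi)/(2*np.pi)*60).astype(int);pts=np.array([d[ok&(b==k)][R[ok&(b==k)].argmax()] for k in range(60) if (ok&(b==k)).any()])+C
  f=least_squares(lambda p:np.hypot(*(pts-p[:2]).T)-p[2],[*C,.096],loss='soft_l1',f_scale=.001);C=f.x[:2]
print('centre',f.x)
rr=np.hypot(*(X[:,:2]-C).T)
s=(X[:,2]>.074)&(rr<.16)&(X[:,2]<.1)
B=X[s];d=B[:,:2]-C
for nm,m in (('knob',d[:,1]<-.03),('det',d[:,1]>.08),('cuv',np.hypot(*d.T)<.03)):
  q=B[m]; 
  if len(q)>3: print(nm,m.sum(),q.mean(0),'rect',cv2.minAreaRect(q[:,:2].astype(np.float32)*1000))
# obstacles
c2=load('sc0');P2=cloud(c2);Y=np.r_[X,P2.reshape(-1,3)]
for y in np.arange(-.9,.7,.1):
  row=[]
  for x in np.arange(-.1,1.1,.1):
    m=(abs(Y[:,0]-x-.05)<.05)&(abs(Y[:,1]-y-.05)<.05)&(Y[:,2]>-.9)&(Y[:,2]<.9)
    row.append('%5.2f'%np.percentile(Y[m,2],99) if m.sum()>4 else '  -  ')
  print('%.1f'%y,' '.join(row))
print(proj(c,[[0,0,0],[.145,-.608,.2]]))
q=X[(abs(X[:,0]-.66)<.1)&(abs(X[:,1]-.2)<.1)&(X[:,2]>.1)]
q=q[np.argsort(q[:,0]*.9-.0*q[:,1])][:5];print('boxcorner',q)
q=Y[(abs(Y[:,0]-.66)<.12)&(abs(Y[:,1]-.25)<.12)];print(np.histogram(q[:,2],np.arange(-.01,.34,.02)))
"
```

```text
centre [0.54106401 0.26746822 0.09980779]
knob 131 [0.55936408 0.20489517 0.08207256] rect ((593.3833618164062, 202.69224548339844), (37.55403518676758, 138.70660400390625), 84.3624267578125)
det 191 [0.56790587 0.38390045 0.07939918] rect ((567.788818359375, 381.852294921875), (38.631324768066406, 32.15462112426758), 70.61604309082031)
cuv 8 [0.53320463 0.27325    0.07695717] rect ((533.4925537109375, 273.5321044921875), (9.284414291381836, 11.705785751342773), 89.19049072265625)
-0.9   -     -     -     -     -     -     -     -    0.15  0.16  0.08 -0.04 -0.13
-0.8   -     -     -     -     -     -     -    0.02  0.07 -0.05 -0.18 -0.26 -0.25
-0.7 -0.74   -     -     -    0.00  0.26  0.22   -   -0.28 -0.25 -0.25 -0.25 -0.25
-0.6 -0.74   -    0.01   -    0.01  0.21  0.19 -0.00 -0.08 -0.09 -0.25 -0.25 -0.25
-0.5 -0.74  0.01  0.03  0.03  0.03  0.04  0.08  0.01 -0.08 -0.08 -0.25 -0.25 -0.25
-0.4   -    0.01  0.03  0.04  0.10  0.04  0.05  0.01  0.01 -0.08 -0.25 -0.25 -0.26
-0.3   -    0.00  0.19  0.35  0.11  0.04  0.01  0.01  0.01 -0.74  0.04  0.04   -  
-0.2   -    0.01  0.02  0.16  0.0
[... 535 characters left out ...]
28   -  
0.5 -0.74 -0.74 -0.74 -0.74 -0.26 -0.26  0.70  0.75  0.62  0.29   -     -     -  
0.6 -0.74 -0.74 -0.74 -0.74  0.43  0.57  0.68  0.29  0.29   -     -     -     -  
[[393.73039647 422.73996472]
 [690.68996884 361.53924679]]
boxcorner [[0.61885898 0.17375394 0.29287714]
 [0.61972842 0.18019658 0.2085809 ]
 [0.62030431 0.18067725 0.21442694]
 [0.62031404 0.18277453 0.21447675]
 [0.62054281 0.17433724 0.23652429]]
(array([ 1255, 10031,  1255,   739,   776,   734,  1114,   117,   110,
         111,   456,  1652,  1471,  1470,  4728,  5267,   458]), array([-0.01,  0.01,  0.03,  0.05,  0.07,  0.09,  0.11,  0.13,  0.15,
        0.17,  0.19,  0.21,  0.23,  0.25,  0.27,  0.29,  0.31,  0.33]))
```

Measurements agree: centre about (0.53,0.27), detector about 0.12 m from it, knob about (0.53,0.20), and a tall box corner at (0.62,0.18). I'll lift, then swing over.

{"api": "step_arm", "payload": {
  "increments": [
    [[0,0,4],[0,0,0]],
    [[0,0,4],[0,0,0]],
    [[0,0,4],[0,0,0]],
    [[0,0,4],[0,0,0]],
    [[0,0,4],[0,0,0]],
    [[3.7,1.9,0],[0,0,3.1]],
    [[3.7,1.9,0],[0,0,3.1]],
    [[3.7,1.9,0],[0,0,3.1]],
    [[3.7,1.9,0],[0,0,3.1]],
    [[3.7,1.9,0],[0,0,3.1]]
  ]
}}

```text
clock: 1.1
tool_pos: [0.3309, -0.5119, 0.4066]
eef_rot: [0.968, 0.251, -0.0, -0.0]
contact_force: [0.3, -0.6, 0.1]
opening: 1.001
finger_force: 0.0
```

{"api": "step_arm", "payload": {
  "increments": [
    [[2.9,3,0],[0,0,3.1]],
    [[2.9,3,0],[0,0,3.1]],
    [[2.9,3,0],[0,0,3.1]],
    [[2.9,3,0],[0,0,3.1]],
    [[2.9,3,0],[0,0,3.1]],
    [[1.9,3.7,0],[0,0,3.1]],
    [[1.9,3.7,0],[0,0,3.1]],
    [[1.9,3.7,0],[0,0,3.1]],
    [[1.9,3.7,0],[0,0,3.1]],
    [[1.9,3.7,0],[0,0,3.1]]
  ]
}}

```text
clock: 2.1
tool_pos: [0.57, -0.1765, 0.4066]
eef_rot: [0.866, 0.5, -0.0, -0.0]
contact_force: [0.1, -0.1, -0.2]
opening: 1.002
finger_force: 0.0
```

{"api": "step_arm", "payload": {
  "increments": [
    [[0.5,4.1,0],[0,0,3.1]],
    [[0.5,4.1,0],[0,0,3.1]],
    [[0.5,4.1,0],[0,0,3.1]],
    [[0.5,4.1,0],[0,0,3.1]],
    [[0.5,4.1,0],[0,0,3.1]],
    [[-1.7,3.8,0],[0,0,3.1]],
    [[-1.7,3.8,0],[0,0,3.1]],
    [[-1.7,3.8,0],[0,0,3.1]],
    [[-1.7,3.8,0],[0,0,3.1]],
    [[-1.7,3.8,0],[0,0,3.1]]
  ]
}}

```text
clock: 3.1
tool_pos: [0.5087, 0.2181, 0.4067]
eef_rot: [0.701, 0.713, -0.0, 0.0]
contact_force: [-0.1, 0.6, -0.0]
opening: 0.999
finger_force: 0.0
```

```bash
python3 -c "
from h import *
snap('wrist','w1');s=r.get_state();print(s['q'].round(3),s['tool_pos'],s['eef_rot'],s['contact_force'],s['moment'])
c=load('w1');print(-c['R'].T@c['t'],c['fov_y'],c['R'].round(2))"
```

```text
[-0.101  0.46  -0.671  1.442  0.281  1.337 -0.753] [0.50387937 0.22676428 0.40731408] [ 0.69563733  0.71838459  0.00110492 -0.00332703] [-2.90170714  4.9504171   0.20725699] [0.25147104 0.16477626 0.00124132]
[0.50666734 0.29306662 0.58620067] 63.651507676390715 [[ 1.    0.02 -0.  ]
 [ 0.02 -0.96  0.29]
 [ 0.   -0.29 -0.96]]
```

View pics/w1.png

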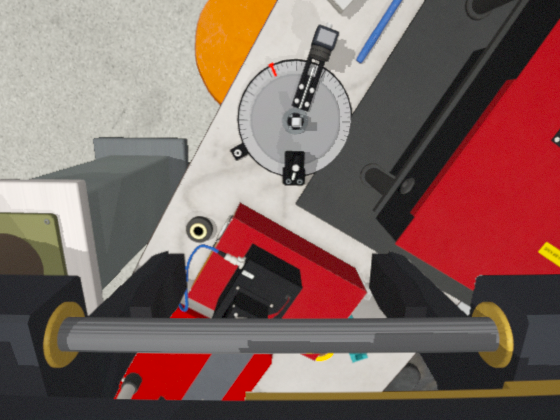

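The wrist view shows the goniometer upright: axis at (296,121), knob bridge at (294,168), detector at (324,40), red clip at (273,70). I'll take a second shot now the arm is settled and fit it.

```bash
cat > fit.py <<'E'
from h import *
from scipy.optimize import minimize
import sys
def fit(f,C0=(.53,.273)):
    c=load(f);g=cv2.GaussianBlur(cv2.cvtColor(c['im'],cv2.COLOR_RGB2GRAY),(0,0),.7).astype(np.float32)
    t=np.linspace(0,2*np.pi,360,endpoint=False)
    def val(C,R,z):
        p=proj(c,np.c_[C[0]+R*np.cos(t),C[1]+R*np.sin(t),0*t+z]).astype(np.float32)
        return cv2.remap(g,p[:,:1],p[:,1:],cv2.INTER_LINEAR)[:,0]
    cost=lambda C:np.median(val(C,.0945,.016))-np.median(val(C,.089,.017)) + np.mean(np.clip(val(C,.0945,.016),0,150))
    best=min(((cost((x,y)),x,y) for x in np.arange(C0[0]-.012,C0[0]+.0121,.001) for y in np.arange(C0[1]-.012,C0[1]+.0121,.001)))
    m=minimize(cost,best[1:],method='Nelder-Mead',options=dict(initial_simplex=np.array(best[1:])+np.array([[0,0],[.001,0],[0,.001]])));C=m.x
    print('centre',C,m.fun)
    im=c['im'].astype(int);k=(im[...,0]>130)&(im[...,1]<100)&(im[...,2]<100)
    v,u=np.nonzero(k);P=onz(c,np.c_[u,v],.019)[:,:2]-C;R=np.hypot(*P.T);s=(R>.068)&(R<.1)
    print('red n',s.sum(),'R',R[s].mean(),'ang',np.degrees(np.arctan2(*P[s].mean(0)[::-1])))
    Q=cloud(c);d=Q[...,:2]-C;R=np.hypot(d[...,0],d[...,1]);z=Q[...,2]
    for n,cond in (('knob',(z>.07)&(z<.09)&(R>.035)&(R<.1)&(d[...,1]<0)),('bridge',(z>.035)&(z<.054)&(R>.035)&(R<.115)&(d[...,1]<0)),('det',(z>.073)&(z<.088)&(R>.095)&(R<.15)&(d[...,1]>0)),('cuv',(z>.07)&(z<.09)&(R<.02))):
        q=Q[cond]
        if len(q)<5: print(n,len(q));continue
        mm=q.mean(0);e=mm[:2]-C;w,V=np.linalg.eigh(np.cov(q[:,:2].T));rc=cv2.minAreaRect(q[:,:2].astype(np.float32)*1000)
        print(n,len(q),'mean',mm.round(4),'R',np.hypot(*e).round(4),'az',np.degrees(np.arctan2(e[1],e[0])).round(1),'long',np.degrees(np.arctan2(V[1,1],V[0,1])).round(1),'rect',np.round(rc[0]+rc[1]+(rc[2],),1))
    return c,C
if __name__=='__main__':
    if len(sys.argv)>2: snap(sys.argv[2],sys.argv[1])
    fit(sys.argv[1])
E
python3 fit.py top0; python3 fit.py w2 wrist; python3 -c "
from h import *;s=r.get_state();print(s['tool_pos'],s['eef_rot'],s['qd'].round(3),s['contact_force'],s['moment'])
c=load('w2');a=c['im'][15:200,220:370,::-1];cv2.imwrite('pics/w2c.png',cv2.resize(a,None,fx=3.2,fy=3.2,interpolation=cv2.INTER_CUBIC))"
```

```text
centre [0.53600963 0.27199789] 66.13285827636719
red n 8 R 0.0906017106165046 ang 116.00425162051054
knob 110 mean [0.5328 0.2088 0.0804] R 0.0633 az -92.9 long 77.8 rect [533.1 208.6  37.7  17.7  83.5]
bridge 206 mean [0.5301 0.1957 0.0452] R 0.0765 az -94.4 long 98.3 rect [533.7 200.1  36.9  55.5   1.1]
det 200 mean [0.5677 0.3836 0.0791] R 0.116 az 74.2 long 71.2 rect [567.9 382.   38.9  32.2  75.6]
cuv 11 mean [0.5333 0.2729 0.076 ] R 0.0028 az 161.3 long -179.4 rect [533.8 273.5   9.3  12.3  89.2]
centre [0.53466562 0.27152922] 36.52606201171875
red n 42 R 0.08931204316914923 ang 115.47138481301982
knob 265 mean [0.5327 0.2083 0.0817] R 0.0633 az -91.8 long 77.4 rect [533.4 207.3  39.5  19.1  87.7]
bridge 442 mean [0.5314 0.1971 0.0466] R 0.0745 az -92.5 long 94.0 rect [532.6 199.5  36.8  55.9   2. ]
det 649 mean [0.5676 0.3818 0.0805] R 0.1151 az 73.4 long 68.9 rect [567.7 381.2  39.   32.4  72. ]
cuv 34 mean [0.5323 0.2736 0.0818] R 0.0032 az 139.1 long 155.7 rect [532.5 273.5  11.8  11.5   1.8]
[0.50566015 0.22371088 0.40733599] [ 6.96994382e-01  7.17072975e-01  6.92596053e-04 -2.16777649e-03] [ 0.061  0.006  0.091 -0.021  0.042  0.016  0.017] [-0.43146444  0.44024936  1.22872614] [-0.03233718 -0.10700557 -0.04175857]
```

View pics/w2c.png

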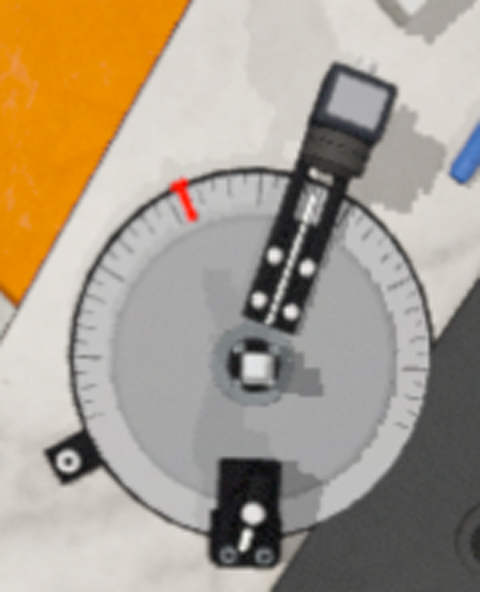

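The view confirms the wing's long axis is about 77° in the world frame, the cuvette centre about (0.533,0.273) and the red clip at azimuth about 115°. The tall box is close on one side, so I'll pinch the wing on its 40 mm ends. First I turn the hand clockwise up high, watching joint 7.

{"api": "step_arm", "payload": {
  "increments": [
    [[0.3,-0.2,0],[0,0,-8.5]],
    [[0.3,-0.2,0],[0,0,-8.5]],
    [[0.3,-0.2,0],[0,0,-8.5]],
    [[0.3,-0.2,0],[0,0,-8.5]],
    [[0.3,-0.2,0],[0,0,-8.5]],
    [[0.3,-0.2,0],[0,0,-8.5]],
    [[0.3,-0.2,0],[0,0,-8.5]],
    [[0.3,-0.2,0],[0,0,-8.5]],
    [[0.3,0,0],[0,0,-8.5]],
    [[0,0,0],[0,0,-8.5]]
  ],
  "fingers": 0.66
}}

```text
clock: 4.2
tool_pos: [0.5373, 0.1999, 0.4065]
eef_rot: [0.999, 0.048, -0.0, 0.001]
contact_force: [-0.1, 0.6, -0.3]
opening: 0.661
finger_force: 0.0
```

```bash
cat > st.py <<'E'
from h import *
s=r.get_state();R=cv2.Rodrigues
from scipy.spatial.transform import Rotation as Ro
M=Ro.from_quat(s['eef_rot']).as_matrix();y=M[:,1]
print('t',s['clock'],'pos',s['tool_pos'].round(4),'yang',np.degrees(np.arctan2(y[1],y[0])).round(2),'z',M[:,2].round(3),'q',s['q'].round(2),'F',s['contact_force'].round(1),'M',s['moment'].round(3),'op',round(s['opening']*88,1),'ff',round(s['finger_force'],1))
E
python3 st.py
```

```text
t 4.2 pos [0.5373 0.1999 0.4065] yang -84.55 z [-0.001 -0.001 -1.   ] q [-0.27  0.45 -0.28  1.39  0.12  1.32 -2.03] F [-0.1  0.6 -0.3] M [-0.004  0.018 -0.059] op 58.2 ff 0.0
```

{"api": "step_arm", "payload": {
  "increments": [
    [[-0.1,0.1,0],[0,0,8.5]],
    [[-0.1,0.1,0],[0,0,8.5]],
    [[-0.1,0.1,0],[0,0,8.5]],
    [[-0.1,0.1,0],[0,0,8.5]],
    [[0,0.1,0],[0,0,8.5]],
    [[0,0.1,0],[0,0,8.5]],
    [[0,0.1,0],[0,0,8.5]],
    [[0,0,0],[0,0,8.5]],
    [[0,0,0],[0,0,8.5]],
    [[0,0,0],[0,0,8.5]]
  ]
}}

```text
clock: 5.2
tool_pos: [0.533, 0.207, 0.4065]
eef_rot: [0.7, 0.714, -0.001, 0.0]
contact_force: [-0.1, -0.5, -0.4]
opening: 0.664
finger_force: 0.0
```

{"api": "step_arm", "payload": {
  "increments": [
    [[0,0,0],[0,0,8.5]],
    [[0,0,0],[0,0,8.5]],
    [[0,0,0],[0,0,8.5]],
    [[0,0,0],[0,0,8.5]],
    [[0,0,-3.5],[0,0,8.5]],
    [[0,0,-3.5],[0,0,8.5]],
    [[0,0,-3.5],[0,0,8.5]],
    [[0,0,-3.5],[0,0,8.5]],
    [[0,0,-3.5],[0,0,8.5]],
    [[0,0,-3.5],[0,0,0]]
  ]
}}

```text
clock: 6.2
tool_pos: [0.5329, 0.2067, 0.195]
eef_rot: [0.109, 0.994, -0.0, -0.001]
contact_force: [0.4, -0.5, 0.1]
opening: 0.658
finger_force: 0.0
```

```bash
python3 st.py; sleep 0; python3 fit.py w3 wrist; python3 st.py; python3 - <<'E'
from h import *
c=load('w3');cv2.imwrite('pics/w3b.png',c['im'][:,:,::-1])
E
```

```text
t 6.2 pos [0.5329 0.2067 0.195 ] yang 77.5 z [-0.001 -0.    -1.   ] q [ 0.04  0.77 -0.89  1.72  0.69  1.    0.24] F [ 0.4 -0.5  0.1] M [ 0.045 -0.186 -0.021] op 57.9 ff 0.0
centre [0.53571161 0.27347473] -16.80762481689453
red n 112 R 0.08777799138768949 ang 116.74486361220096
knob 783 mean [0.5318 0.2072 0.0815] R 0.0664 az -93.3 long 77.4 rect [5.335e+02 2.069e+02 2.000e+01 4.000e+01 1.000e-01]
bridge 1078 mean [0.5268 0.1934 0.0468] R 0.0806 az -96.4 long 102.7 rect [5.336e+02 1.988e+02 3.830e+01 5.600e+01 1.000e-01]
det 1352 mean [0.5668 0.3821 0.0804] R 0.113 az 74.0 long 74.7 rect [567.8 381.8  37.7  32.5  72.8]
cuv 198 mean [0.5332 0.2727 0.0786] R 0.0026 az -163.6 long -159.5 rect [533.4 272.8  12.8  12.8  89.3]
t 6.25 pos [0.5301 0.2041 0.1896] yang 77.37 z [-0.009 -0.005 -1.   ] q [ 0.04  0.77 -0.89  1.73  0.69  1.    0.24] F [-1.1 -2.  -3.1] M [-0.033 -0.065  0.019] op 58.0 ff 0.0
```

View pics/w3b.png

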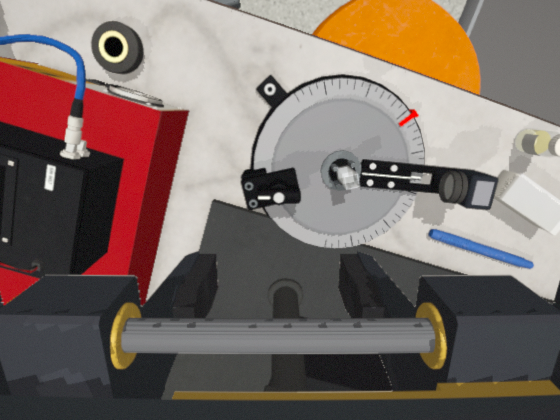

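The picture shows the knob under the hand's line near (283,190), the arm to the right with its head at (480,188), and the red clip at (408,117). I'll check the wing's shape numerically.

```bash
python3 - <<'E'
from h import *
c=load('w3');Q=cloud(c).reshape(-1,3);g=c['im'].mean(2).ravel()
m=(abs(Q[:,0]-.533)<.03)&(abs(Q[:,1]-.207)<.03)
for y in np.arange(.233,.178,-.002):
  s=''
  for x in np.arange(.505,.562,.002):
    k=m&(abs(Q[:,0]-x)<.0011)&(abs(Q[:,1]-y)<.0011)
    s+=' %2d'%min(99,round(np.median(Q[k,2])*1000)) if k.any() else '  .'
  print('%.3f'%y,s)
E
```

```text
0.233  26 26 99 99 99 99 99 99 99 26 26 27 26 26 25 26 26 26 26 26 99 99 26 25 25 26 26 25 27
0.231  26 26 99 99 99 99 99 99 99 26 26 26 26 27 25 26 26 26 26 26 26 26 26 26 25 26 26 25 27
0.229  25 26 99 99 99 99 99 99 27 26 26 26 26 26 26 26 26 25 26 26 26 26 26 26 26 26 26 26 26
0.227  25 26 99 99 99 99 99 99 27 37 26 36 25 46 65 47 54 54 26 26 27 26  . 27 25 26 26 26 26
0.225  25 26 99 99 99 99 99 99 47 47 48 48 48 70 80 82 83 83 82 81  .  .  .  .  .  . 26 26 26
0.223  26 99 99 99 99 99 99 48 47 47 48 48 48 71 84 84 83 84 83 82  .  .  .  .  .  .  . 26 25
0.221  25 99 99 99 99 99 99 48 48 47 48 48 49 73 83 83 84 85 84 83  .  .  .  .  .  .  . 26 26
0.219  26 99 99 99 99 99 99 47 47 48 48 48 69 78 83 84 84 84 84 83  .  .  .  .  .  .  . 25 26
0.217  27 99 99 99 99 99 99 47 48 48 48 48 71 83 83 84 84 84 84  .  .  .  .  .  .  .  . 27 26
0.215  99 99 99 99 99 99 99 46 48 48 48 60 76 83 84 84 84 83 82  .  .  .  .  .  .  .  . 26 26
0.213  99 99 99 99 99 99 99 46 48 48 60 73 82 83 84 84 84 84 82  .  .  .  .  .  .  . 26 26 26
0.211  99 99 99 99 99 99 40 46 48 52 63 75 82 84 85 84 83 83 83  .
[... 831 characters left out ...]
 83 82  .  .  .  . 47 48  .  .  .  . 18 17
0.191  99 99 99 99 17 30 40 48 48 65 72 84 84 84 83 83  .  .  .  .  . 49 47  . 37  . 18 17 18
0.189  99 99 99 99 18 32 40 48 47 48 69 83 83 84 84 83  .  .  .  .  . 47 48  .  .  .  . 18 18
0.187  99 99 19 17 18 33 41 48 48 48 48 48 81 81 82 81  .  .  .  . 49 48 48  . 36  .  . 18 18
0.185  99 99 17 18 17 32 39 48 48 48 48 48 48 47 47  .  .  .  .  . 47 47 47  .  .  . 17 17  .
0.183  99 99  9  9  9 32 39 47 48 48 48 48 48 48 48 48 49 49 50 50 49 48 48  .  .  .  .  .  8
0.181  99 99  8  9  9 30 99 99 99 51 51 51 48 48 48 48 48 48 51 52 51 48 47  . 37  .  .  .  .
0.179  99  3  2  1  2 99 99 99 99 99 99 99 99 99 47 47 48 50 51 51 52 47 46  .  .  .  .  .  3
```

The wing is clear: its long axis is at 78°, centred at (0.534,0.2065), as expected. Descending and pinching it on its ends.

{"api": "step_arm", "payload": {
  "increments": [
    [[0.1,0,-2],[0,0,0]],
    [[0,0,-2],[0,0,0]],
    [[0,0,-2],[0,0,0]],
    [[0,0,-2],[0,0,0]],
    [[0,0,-2],[0,0,0]],
    [[0,0,-1.5],[0,0,0]],
    [[0,0,-1.3],[0,0,0]],
    [[0,0,-0.9],[0,0,0]],
    [[0,0,0],[0,0,0]],
    [[0,0,0],[0,0,0]]
  ]
}}

```text
clock: 7.25
tool_pos: [0.5341, 0.2083, 0.0604]
eef_rot: [0.11, 0.994, 0.0, 0.0]
contact_force: [-0.3, 0.4, 0.0]
opening: 0.657
finger_force: 0.0
```

```bash
python3 st.py
```

```text
t 7.25 pos [0.5341 0.2083 0.0604] yang 77.4 z [ 0.001  0.    -1.   ] q [-0.04  0.93 -0.74  1.82  0.91  0.76  0.07] F [-0.3  0.4  0. ] M [ 0.073 -0.149 -0.003] op 57.8 ff 0.0
```

{"api": "step_arm", "payload": {
  "increments": [
    [[0,0,0],[0,0,0]],
    [[0,0,0],[0,0,0]],
    [[0,0,0],[0,0,0]],
    [[0,0,0],[0,0,0]],
    [[0,0,0],[0,0,0]],
    [[0,0,0],[0,0,0]],
    [[0,0,0],[0,0,0]],
    [[0,0,0],[0,0,0]],
    [[0,0,0],[0,0,0]],
    [[0,0,0],[0,0,0]]
  ],
  "fingers": 0.3,
  "grip_force": 40
}}

```text
clock: 8.25
tool_pos: [0.5338, 0.208, 0.06]
eef_rot: [0.11, 0.994, 0.0, -0.0]
contact_force: [0.5, 0.6, 0.1]
opening: 0.3
finger_force: 0.0
```

```bash
python3 st.py
```

```text
t 8.25 pos [0.5338 0.208  0.06  ] yang 77.39 z [-0.  0. -1.] q [-0.04  0.94 -0.74  1.82  0.91  0.76  0.07] F [0.5 0.6 0.1] M [ 0.036 -0.103  0.012] op 26.4 ff 0.0
```

Fingers closed to 26 mm with no contact, which doesn't fit a 40 mm wing. I'll look.

```bash
python3 - <<'E'
from h import *
snap('wrist','w4');snap('scene','sc4')
a=load('w4')['im'][:,:,::-1];b=load('sc4')
u,v=proj(b,[[.534,.208,.07]])[0];u,v=int(u),int(v);print(u,v,proj(load('w4'),[[.534,.208,.06]]))
z=b['im'][max(v-60,0):v+40,u-70:u+50,::-1]
z=cv2.resize(z,(400,333),interpolation=cv2.INTER_CUBIC);a=cv2.resize(a,(400,300))
out=np.zeros((333,800,3),np.uint8);out[:300,:400]=a;out[:,400:]=z;cv2.imwrite('pics/m4.png',out)
E
```

```text
294 196 [[277.63409737 245.56299199]]
```

View pics/m4.png

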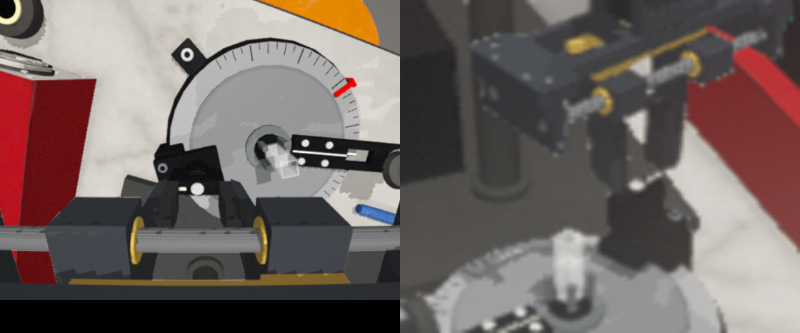

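The fingers seem to stand beside or above the wing rather than round it. I'll locate the fingertips with the scene camera's depth.

```bash
python3 - <<'E'
from h import *
for f in ('sc4','w4'):
  Q=cloud(load(f)).reshape(-1,3)
  m=(abs(Q[:,0]-.534)<.045)&(abs(Q[:,1]-.208)<.045)&(Q[:,2]>.04)&(Q[:,2]<.2)
  q=Q[m];print(f,len(q))
  for z in np.arange(.05,.19,.01):
    p=q[abs(q[:,2]-z)<.005]
    if len(p): print(round(z,3),len(p),p.min(0).round(3)[:2],p.max(0).round(3)[:2],p.mean(0).round(3)[:2])
  # along-closing / across frame
  for nm,zz in(('low',(.05,.09)),('mid',(.09,.12))):
    p=q[(q[:,2]>zz[0])&(q[:,2]<zz[1])]
    if len(p):
      a=np.radians(77.4);d=p[:,:2]-[.534,.208];print(nm,'al',np.histogram(d@[np.cos(a),np.sin(a)],np.arange(-.045,.046,.01))[0],'ac',np.histogram(d@[-np.sin(a),np.cos(a)],np.arange(-.045,.046,.01))[0])
E
python3 st.py
```

```text
sc4 1955
0.05 127 [0.518 0.173] [0.549 0.228] [0.528 0.206]
0.06 61 [0.523 0.187] [0.542 0.228] [0.529 0.213]
0.07 81 [0.523 0.189] [0.542 0.229] [0.53  0.213]
0.08 99 [0.524 0.191] [0.543 0.23 ] [0.531 0.21 ]
0.09 22 [0.518 0.186] [0.538 0.235] [0.526 0.204]
0.1 89 [0.517 0.182] [0.548 0.237] [0.53  0.212]
0.11 101 [0.516 0.185] [0.548 0.239] [0.529 0.213]
0.12 99 [0.517 0.182] [0.549 0.24 ] [0.529 0.212]
0.13 103 [0.516 0.181] [0.548 0.24 ] [0.529 0.215]
0.14 98 [0.516 0.181] [0.549 0.242] [0.529 0.207]
0.15 38 [0.515 0.179] [0.553 0.252] [0.525 0.202]
0.16 79 [0.49  0.174] [0.55  0.253] [0.515 0.207]
0.17 194 [0.49  0.163] [0.558 0.253] [0.508 0.209]
0.18 261 [0.49  0.167] [0.571 0.253] [0.518 0.216]
0.19 195 [0.499 0.163] [0.562 0.253] [0.528 0.221]
low al [ 0  0 28 41 72 61 57  0  0] ac [  0   0   0   2 112 145   0   0   0]
mid al [ 0 11 51 77  0  9 42 73  0] ac [  0   0   0  26  68 169   0   0   0]
w4 57879
0.05 2086 [0.517 0.171] [0.539 0.227] [0.525 0.199]
0.06 313 [0.523 0.189] [0.535 0.227] [0.526 0.209]
0.07 622 [0.523 0.188] [0.535 0.227] [0.527 0.209]
0.08 1657 [0.523 0.
[... 257 characters left out ...]
182] [0.53  0.239] [0.523 0.21 ]
0.14 1375 [0.516 0.184] [0.548 0.237] [0.525 0.211]
0.15 453 [0.517 0.185] [0.548 0.235] [0.535 0.208]
0.16 1617 [0.49  0.172] [0.547 0.253] [0.513 0.209]
0.17 9820 [0.49  0.163] [0.537 0.253] [0.505 0.211]
0.18 24039 [0.49  0.163] [0.528 0.253] [0.507 0.211]
0.19 10742 [0.498 0.163] [0.525 0.253] [0.51  0.209]
low al [  0 127 174 756 930 738 101   0   0] ac [   0    0    0   42 1130 1653    1    0    0]
mid al [  0 136 670 430   0 442 659 143   0] ac [   0    0    0  103  367 2010    0    0    0]
t 8.35 pos [0.5338 0.208  0.06  ] yang 77.4 z [-0.  0. -1.] q [-0.04  0.94 -0.74  1.82  0.91  0.76  0.07] F [-0.1 -0.4  0.3] M [-0.011 -0.139  0.021] op 26.2 ff 0.0
```

```bash
python3 - <<'E'
from h import *
for f in('w1','w2','w3','w4'):
  c=load(f);print(f,-c['R'].T@c['t'],c['R'][2].round(3))
for f in('w4','sc4'):
  Q=cloud(load(f)).reshape(-1,3)
  a=np.radians(77.4);d=Q[:,:2]-[.534,.208];al=d@[np.cos(a),np.sin(a)];ac=d@[-np.sin(a),np.cos(a)]
  for lo,hi in((-.035,-.024),(.024,.035),(-.02,-.014),(.014,.02)):
    p=Q[(al>lo)&(al<hi)&(abs(ac)<.02)&(Q[:,2]>.05)&(Q[:,2]<.13),2];print(f,lo,np.histogram(p,np.arange(.05,.13,.004))[0])
E
```

```text
w1 [0.50666734 0.29306662 0.58620067] [ 0.004 -0.289 -0.957]
w2 [0.50118284 0.30053751 0.58735705] [ 0.006 -0.283 -0.959]
w3 [0.4594673  0.22326781 0.37464049] [ 0.28  -0.063 -0.958]
w4 [0.46019993 0.22459551 0.23959736] [ 0.281 -0.063 -0.958]
w4 -0.035 [127   0   0   0   0   0   0   0   0   0   0   4  22  26  35  41  41  50
  66]
w4 0.024 [ 0  0  0  0  0  0  0  0  0  0  0  3 24 23 34 42 44 62 65]
w4 -0.02 [  0   0  15  28  31  33  31  45  25   0   3  50  49  52  59  59 131 142
  90]
w4 0.014 [  0   0  14  18  21  21  24  31  10   0   1  51  50  54  58  65 116 132
  96]
sc4 -0.035 [0 0 0 0 0 0 0 0 0 0 0 2 1 2 3 1 4 2 3]
sc4 0.024 [ 0  0  0  0  0  0  0  0  0  0  0  7 10 14 15 11 14 13 12]
sc4 -0.02 [ 0  2  2  3  4  2  3  7  4  0  5  4  3  5  7  8 10 10 11]
sc4 0.014 [ 0  5  9  8  8  8  9 11  4  0  3  5  4  4  3  4  3  4  4]
```

Both cameras place the fingertips at about z = 0.092, 9 mm above the wing, so the reported TCP height reads about 32 mm low. The 26 mm closing agrees with that. I'll trust the cameras: open and descend gently by feel.

{"api": "step_arm", "payload": {
  "increments": [
    [[0,0,0],[0,0,0]],
    [[0,0,0],[0,0,0]],
    [[0,0,0],[0,0,0]],
    [[0,0,0],[0,0,0]],
    [[0,0,0],[0,0,0]],
    [[0,0,-0.2],[0,0,0]],
    [[0,0,-0.2],[0,0,0]],
    [[0,0,-0.3],[0,0,0]],
    [[0,0,-0.3],[0,0,0]],
    [[0,0,-0.3],[0,0,0]]
  ],
  "fingers": 0.66
}}

```text
clock: 9.35
tool_pos: [0.5337, 0.2079, 0.0467]
eef_rot: [0.11, 0.994, -0.0, -0.0]
contact_force: [0.8, 0.2, 0.4]
opening: 0.66
finger_force: 0.0
```

```bash
python3 st.py
```

```text
t 9.35 pos [0.5337 0.2079 0.0467] yang 77.4 z [-0. -0. -1.] q [-0.05  0.95 -0.73  1.83  0.93  0.74  0.05] F [0.8 0.2 0.4] M [ 0.014 -0.138  0.049] op 58.0 ff 0.0
```

{"api": "step_arm", "payload": {
  "increments": [
    [[0,0,-0.2],[0,0,0]],
    [[0,0,-0.2],[0,0,0]],
    [[0,0,-0.2],[0,0,0]],
    [[0,0,-0.2],[0,0,0]],
    [[0,0,-0.2],[0,0,0]],
    [[0,0,-0.2],[0,0,0]],
    [[0,0,-0.1],[0,0,0]],
    [[0,0,0],[0,0,0]],
    [[0,0,0],[0,0,0]],
    [[0,0,0],[0,0,0]]
  ]
}}

```text
clock: 10.35
tool_pos: [0.5339, 0.2081, 0.0342]
eef_rot: [0.11, 0.994, 0.0, 0.0]
contact_force: [0.4, -0.3, 0.6]
opening: 0.659
finger_force: 0.0
```

```bash
python3 st.py; python3 - <<'E'
from h import *
snap('wrist','w5');snap('scene','sc5')
for f in('w5','sc5'):
  Q=cloud(load(f)).reshape(-1,3)
  a=np.radians(77.4);d=Q[:,:2]-[.534,.208];al=d@[np.cos(a),np.sin(a)];ac=d@[-np.sin(a),np.cos(a)]
  for lo,hi in((-.046,-.030),(.030,.046)):
    p=Q[(al>lo)&(al<hi)&(abs(ac)<.02)&(Q[:,2]>.03)&(Q[:,2]<.11),2];print(f,lo,np.histogram(p,np.arange(.03,.11,.004))[0])
E
```

```text
t 10.35 pos [0.5339 0.2081 0.0342] yang 77.4 z [ 0.  0. -1.] q [-0.06  0.97 -0.71  1.83  0.95  0.72  0.03] F [ 0.4 -0.3  0.6] M [-0.007 -0.24  -0.005] op 58.0 ff 0.0
w5 -0.046 [ 37 101  57  46 315  82   0   0   0  42  88 117 126 142 161 202 279 247
 238]
w5 0.03 [122   0   0   0   0   0   0   0   0  39 105 111 132 146 185 294 284 264
 263]
sc5 -0.046 [ 2 10  4  8  7  0  0  0  1  6 12  9 13  9 14 18 17 13  9]
sc5 0.03 [ 1  0  0  0  0  0  0  0  1  8 14 20 16 16 19 17 18 17 16]
```

Tips now at about 0.066, and the 32 mm offset is confirmed. A bit lower, then close.

{"api": "step_arm", "payload": {
  "increments": [
    [[0,-0.1,-0.2],[0,0,0]],
    [[0,0,-0.2],[0,0,0]],
    [[0,0,0],[0,0,0]],
    [[0,0,0],[0,0,0]],
    [[0,0,0],[0,0,0]],
    [[0,0,0],[0,0,0]],
    [[0,0,0],[0,0,0]],
    [[0,0,0],[0,0,0]],
    [[0,0,0],[0,0,0]],
    [[0,0,0],[0,0,0]]
  ],
  "fingers": 0.3,
  "grip_force": 40
}}

```text
clock: 11.45
tool_pos: [0.5337, 0.207, 0.0297]
eef_rot: [0.11, 0.994, 0.0, -0.0]
contact_force: [2.1, 2.4, -11.0]
opening: 0.449
finger_force: 40.0
```

```bash
python3 st.py
```

```text
t 11.45 pos [0.5337 0.207  0.0297] yang 77.4 z [-0.  0. -1.] q [-0.06  0.98 -0.7   1.83  0.96  0.72  0.03] F [  2.1   2.4 -11. ] M [ 0.485 -0.543 -0.033] op 39.5 ff 40.0
```

Gripped: opening 39.5 mm matches the 40 mm wing. Loosening counter-clockwise.

{"api": "step_arm", "payload": {
  "increments": [
    [[0,0,0],[0,0,2]],
    [[0,0,0],[0,0,3]],
    [[0,0,0],[0,0,3]],
    [[0,0,0],[0,0,3]],
    [[0,0,0],[0,0,3]],
    [[0,0,0],[0,0,3]],
    [[0,0,0],[0,0,3]],
    [[0,0,0],[0,0,3]],
    [[0,0,0],[0,0,2]],
    [[0,0,0],[0,0,1]]
  ]
}}

```text
clock: 12.45
tool_pos: [0.5337, 0.2065, 0.0297]
eef_rot: [-0.117, 0.993, -0.0, -0.0]
contact_force: [0.8, 2.7, -11.4]
opening: 0.447
finger_force: 40.0
```

```bash
python3 st.py
```

```text
t 12.45 pos [0.5337 0.2065 0.0297] yang 103.46 z [-0.001 -0.    -1.   ] q [-0.01  1.01 -0.8   1.83  1.03  0.79  0.43] F [  0.8   2.7 -11.4] M [ 0.418 -0.479 -0.24 ] op 39.4 ff 40.0
```

{"api": "step_arm", "payload": {
  "increments": [
    [[0,0,0],[0,0,3]],
    [[0,0,0],[0,0,3]],
    [[0,0,0],[0,0,3]],
    [[0,0,0],[0,0,3]],
    [[0,0,0],[0,0,3]],
    [[0,0,0],[0,0,3]],
    [[0,0,0],[0,0,3]],
    [[0,0,0],[0,0,3]],
    [[0,0,0],[0,0,1]],
    [[0,0,0],[0,0,1]]
  ]
}}

```text
clock: 13.45
tool_pos: [0.534, 0.206, 0.0297]
eef_rot: [-0.337, 0.942, -0.001, -0.0]
contact_force: [1.9, 0.3, -12.0]
opening: 0.445
finger_force: 40.0
```

```bash
python3 st.py
```

```text
t 13.45 pos [0.534  0.206  0.0297] yang 129.39 z [-0.    -0.001 -1.   ] q [ 0.03  1.04 -0.89  1.83  1.09  0.86  0.84] F [  1.9   0.3 -12. ] M [ 0.24  -0.6   -0.304] op 39.2 ff 40.0
```

The moment has settled at about 0.3 N m, loose friction only, after 0.91 rad. To leave margin for the disc's run-out I'll regrasp across the thickness, which keeps clear of the tall box, and open further.

{"api": "step_arm", "payload": {
  "increments": [
    [[0,0,0],[0,0,0]],
    [[0,0,0],[0,0,0]],
    [[0,0,0],[0,0,0]],
    [[0,0,1],[0,0,0]],
    [[0,0,1.2],[0,0,0]],
    [[0,0,1.2],[0,0,0]],
    [[0,0,0],[0,0,-8.5]],
    [[0,0,0],[0,0,-8.5]],
    [[0,0,0],[0,0,-8.5]],
    [[0,0,0],[0,0,-8.5]]
  ],
  "fingers": 0.6
}}

```text
clock: 14.45
tool_pos: [0.5342, 0.2074, 0.0654]
eef_rot: [-0.044, 0.999, 0.0, 0.001]
contact_force: [0.9, 0.4, 0.2]
opening: 0.599
finger_force: 0.0
```

{"api": "step_arm", "payload": {
  "increments": [
    [[0,0,0],[0,0,-8.5]],
    [[0,0,0],[0,0,-8.5]],
    [[0,0,0],[0,0,-8.5]],
    [[0,0,0],[0,0,-8.5]],
    [[0,0,0],[0,0,-8.5]],
    [[0,0,0],[0,0,-8.5]],
    [[0,0,-0.2],[0,0,-5]],
    [[0,0,-1],[0,0,0]],
    [[0,0,-1.1],[0,0,0]],
    [[0,0,-1.1],[0,0,0]]
  ]
}}

```text
clock: 15.45
tool_pos: [0.5336, 0.2069, 0.0292]
eef_rot: [0.427, 0.904, -0.0, -0.0]
contact_force: [-0.4, 0.1, -0.6]
opening: 0.597
finger_force: 0.0
```

{"api": "step_arm", "payload": {
  "increments": [
    [[0,0,0],[0,0,0]],
    [[0,0,0],[0,0,0]],
    [[0,0,0],[0,0,0]],
    [[0,0,0],[0,0,0]],
    [[0,0,0],[0,0,0]],
    [[0,0,0],[0,0,0]],
    [[0,0,0],[0,0,0]],
    [[0,0,0],[0,0,0]],
    [[0,0,0],[0,0,0]],
    [[0,0,0],[0,0,0]]
  ],
  "fingers": 0,
  "grip_force": 40
}}

```text
clock: 16.45
tool_pos: [0.5344, 0.2074, 0.0304]
eef_rot: [0.427, 0.904, 0.001, 0.0]
contact_force: [2.2, 1.4, 1.5]
opening: 0.141
finger_force: 40.0
```

```bash
python3 st.py
```

```text
t 16.45 pos [0.5344 0.2074 0.0304] yang 39.4 z [ 0.001  0.001 -1.   ] q [-0.15  0.93 -0.53  1.84  0.8   0.6  -0.5 ] F [2.2 1.4 1.5] M [ 0.11  -0.477 -0.109] op 12.4 ff 40.0
```

Gripped at 12.4 mm, matching the 13 mm thickness. Turning 30° further loose.

{"api": "step_arm", "payload": {
  "increments": [
    [[0,0,0],[0,0,3]],
    [[0,0,0],[0,0,4]],
    [[0,0,0],[0,0,4]],
    [[0,0,0],[0,0,4]],
    [[0,0,0],[0,0,4]],
    [[0,0,0],[0,0,4]],
    [[0,0,0],[0,0,3]],
    [[0,0,0],[0,0,2]],
    [[0,0,0],[0,0,2]],
    [[0,0,0],[0,0,0]]
  ]
}}

```text
clock: 17.45
tool_pos: [0.5342, 0.2071, 0.0303]
eef_rot: [0.179, 0.984, 0.0, 0.0]
contact_force: [2.5, -0.2, 5.7]
opening: 0.144
finger_force: 40.0
```

```bash
python3 st.py
```

```text
t 17.45 pos [0.5342 0.2071 0.0303] yang 69.43 z [ 0.001  0.    -1.   ] q [-0.08  0.96 -0.66  1.83  0.92  0.68 -0.08] F [ 2.5 -0.2  5.7] M [ 0.079 -0.403 -0.274] op 12.7 ff 40.0
```

Loosened 1.43 rad in all. Now to the detector head at about (0.570,0.388), arm azimuth 72°.

{"api": "step_arm", "payload": {
  "increments": [
    [[0,0,0],[0,0,0]],
    [[0,0,0],[0,0,0]],
    [[0,0,0],[0,0,0]],
    [[0,0,2],[0,0,0]],
    [[0,0,2],[0,0,0]],
    [[0,0,2],[0,0,0]],
    [[0.7,3.6,0],[0,0,0]],
    [[0.7,3.6,0],[0,0,0]],
    [[0.7,3.6,0],[0,0,-4]],
    [[0.7,3.6,0],[0,0,-8]]
  ],
  "fingers": 0.75
}}

```text
clock: 18.45
tool_pos: [0.5615, 0.3517, 0.0894]
eef_rot: [0.283, 0.959, -0.001, -0.001]
contact_force: [0.3, -0.9, 0.2]
opening: 0.75
finger_force: 0.0
```

{"api": "step_arm", "payload": {
  "increments": [
    [[0.7,3.7,0],[0,0,-8.5]],
    [[0,0,0],[0,0,-8.5]],
    [[0,0,0],[0,0,-8.5]],
    [[0,0,0],[0,0,-8.5]],
    [[0,0,0],[0,0,-8.5]],
    [[0,0,0],[0,0,-8.5]],
    [[0,0,0],[0,0,-8.5]],
    [[0,0,0],[0,0,-8.5]],
    [[0,0,0],[0,0,-7]],
    [[0,0,0],[0,0,0]]
  ]
}}

```text
clock: 19.45
tool_pos: [0.5682, 0.3878, 0.0897]
eef_rot: [0.807, 0.591, -0.001, 0.0]
contact_force: [-0.6, 0.1, -0.1]
opening: 0.751
finger_force: 0.0
```

```bash
python3 st.py;python3 fit.py w6 wrist; python3 fit.py top6 top
```

```text
t 19.45 pos [0.5682 0.3878 0.0897] yang -17.59 z [-0.001 -0.001 -1.   ] q [-0.49  0.93 -0.36  1.44  0.39  0.84 -1.29] F [-0.6  0.1 -0.1] M [-0.048 -0.095  0.024] op 66.1 ff 0.0
centre [0.53302745 0.27252649] 8.132259368896484
red n 94 R 0.08159969865668587 ang 114.80266307592727
knob 0
bridge 4
det 2969 mean [0.5688 0.3847 0.0806] R 0.1178 az 72.3 long 72.3 rect [567.9 381.8  39.3  31.8  71.9]
cuv 290 mean [0.5348 0.2785 0.0765] R 0.0063 az 73.3 long 159.2 rect [533.9 273.5  12.8  13.9   0.9]
centre [0.53565918 0.27152148] 101.22393798828125
red n 5 R 0.0931696453133887 ang 116.10283921911295
knob 0
bridge 0
det 56 mean [0.5619 0.3723 0.0776] R 0.1042 az 75.4 long 155.1 rect [560.6 372.1  15.6  21.6  71.3]
cuv 0
```

Detector confirmed at 72° and 0.120 m. Descending and pinching.

{"api": "step_arm", "payload": {
  "increments": [
    [[0.1,0,-1.5],[0,0,0]],
    [[0,0,-1.5],[0,0,0]],
    [[0,0,-1.5],[0,0,0]],
    [[0,0,-1],[0,0,0]],
    [[0,0,-0.6],[0,0,0]],
    [[0,0,0],[0,0,0]],
    [[0,0,0],[0,0,0]],
    [[0,0,0],[0,0,0]],
    [[0,0,0],[0,0,0]],
    [[0,0,0],[0,0,0]]
  ]
}}

```text
clock: 20.55
tool_pos: [0.5701, 0.3882, 0.0296]
eef_rot: [0.807, 0.591, 0.0, 0.0]
contact_force: [-0.1, 0.1, -0.4]
opening: 0.751
finger_force: 0.0
```

{"api": "step_arm", "payload": {
  "increments": [
    [[0,0,0],[0,0,0]],
    [[0,0,0],[0,0,0]],
    [[0,0,0],[0,0,0]],
    [[0,0,0],[0,0,0]],
    [[0,0,0],[0,0,0]],
    [[0,0,0],[0,0,0]],
    [[0,0,0],[0,0,0]],
    [[0,0,0],[0,0,0]],
    [[0,0,0],[0,0,0]],
    [[0,0,0],[0,0,0]]
  ],
  "fingers": 0.2,
  "grip_force": 15
}}

```text
clock: 21.55
tool_pos: [0.5701, 0.388, 0.0291]
eef_rot: [0.807, 0.591, 0.0, 0.0]
contact_force: [1.8, -0.2, -0.2]
opening: 0.362
finger_force: 15.0
```

```bash
python3 st.py; python3 -c "
import numpy as np
c=np.array([.533,.273]);p0=np.array([.5695,.388])
d=p0-c;print(np.hypot(*d),np.degrees(np.arctan2(d[1],d[0])))
k=[0,4,8,13,18,23,28,33,38,41,43]
P=[]
for a in k:
  t=np.radians(a);P.append(np.array([[np.cos(t),-np.sin(t)],[np.sin(t),np.cos(t)]])@d+c)
print((np.diff(P,axis=0)*100).round(2).tolist(),P[-1])"
```

```text
t 21.55 pos [0.5701 0.388  0.0291] yang -17.6 z [ 0.  0. -1.] q [-0.5   1.01 -0.34  1.46  0.43  0.75 -1.31] F [ 1.8 -0.2 -0.2] M [ 0.033 -0.329  0.192] op 31.9 ff 15.0
0.12065342929233298 72.39101436895318
[[-0.81, 0.23], [-0.82, 0.17], [-1.04, 0.13], [-1.05, 0.04], [-1.05, -0.05], [-1.04, -0.14], [-1.03, -0.23], [-1.0, -0.32], [-0.59, -0.24], [-0.38, -0.17]] [0.4812646  0.38199862]
```

Gripped at 31.9 mm, as expected. Swinging about the axis by 43°.

{"api": "step_arm", "payload": {
  "increments": [
    [[-0.81,0.23,0],[0,0,4]],
    [[-0.82,0.17,0],[0,0,4]],
    [[-1.04,0.13,0],[0,0,5]],
    [[-1.05,0.04,0],[0,0,5]],
    [[-1.05,-0.05,0],[0,0,5]],
    [[-1.04,-0.14,0],[0,0,5]],
    [[-1.03,-0.23,0],[0,0,5]],
    [[-1.0,-0.32,0],[0,0,5]],
    [[-0.59,-0.24,0],[0,0,3]],
    [[-0.38,-0.17,0],[0,0,2]]
  ]
}}

```text
clock: 22.55
tool_pos: [0.4824, 0.3812, 0.029]
eef_rot: [0.534, 0.846, -0.0, 0.001]
contact_force: [2.7, -2.4, -0.5]
opening: 0.36
finger_force: 15.0
```

```bash
python3 st.py; python3 - <<'E'
from h import *
snap('wrist','w7');c=load('w7')
C=np.array([.533,.273]);a=np.radians(115);p=proj(c,[[*(C+R*np.array([np.cos(a),np.sin(a)])),.022] for R in(.06,.085,.12)]);print(p)
u,v=p[1].astype(int);x0=max(u-60,0);y0=max(v-45,0)
cr=c['im'][y0:y0+90,x0:x0+120,::-1];print(x0,y0);cv2.imwrite('pics/w7c.png',cv2.resize(cr,None,fx=6.5,fy=6.5,interpolation=cv2.INTER_CUBIC))
E
```

```text
t 22.55 pos [0.4824 0.3812 0.029 ] yang 25.46 z [ 0.001 -0.001 -1.   ] q [-0.48  0.96 -0.48  1.71  0.68  0.65 -0.9 ] F [ 2.7 -2.4 -0.5] M [-0.38  -0.786  0.167] op 31.7 ff 15.0
[[278.48080148 325.6183603 ]
 [278.84051163 291.48535529]
 [279.38859123 239.20873339]]
218 246
```

View pics/w7c.png

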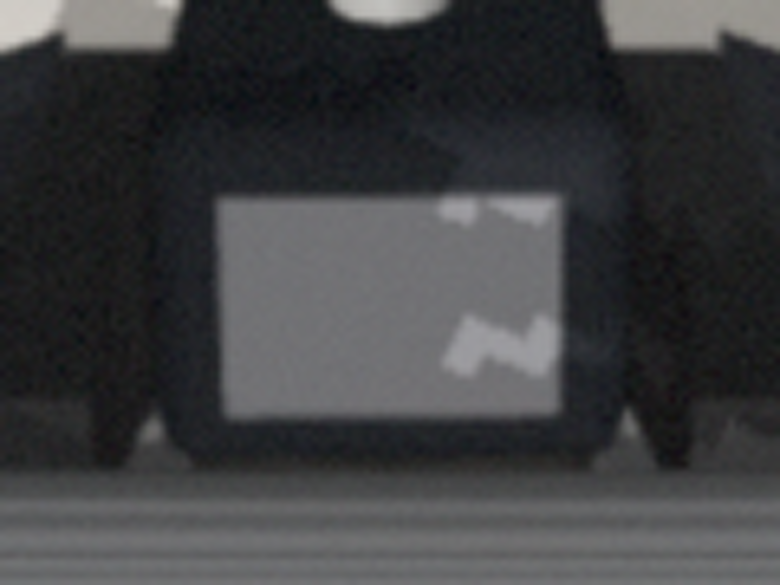

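That view only shows the head's rear (light face at the middle of the crop); the window is hidden behind it. Hand angle 25.46° implies the arm is at 115.5°. I'll release, go above the knob and look at the window from there.

{"api": "step_arm", "payload": {
  "increments": [
    [[0,0,0],[0,0,0]],
    [[0,0,0],[0,0,0]],
    [[0,0,0],[0,0,0]],
    [[0,0,2],[0,0,0]],
    [[0,0,2],[0,0,0]],
    [[0,0,2.5],[0,0,0]],
    [[0.7,-3,0],[0,0,8.5]],
    [[1,-3.5,0],[0,0,8.5]],
    [[1,-3.5,0],[0,0,8.5]],
    [[1.2,-3.7,0],[0,0,8.5]]
  ],
  "fingers": 0.6
}}

```text
clock: 23.6
tool_pos: [0.5206, 0.2449, 0.0943]
eef_rot: [0.26, 0.965, 0.0, -0.0]
contact_force: [0.3, -0.1, -1.0]
opening: 0.602
finger_force: 0.0
```

{"api": "step_arm", "payload": {
  "increments": [
    [[1.3,-3.6,0],[0,0,8.5]],
    [[0,0,0],[0,0,2]],
    [[0,0,0],[0,0,0]],
    [[0,0,0],[0,0,0]],
    [[0,0,0],[0,0,0]],
    [[0,0,0],[0,0,0]],
    [[0,0,0],[0,0,0]],
    [[0,0,0],[0,0,0]],
    [[0,0,0],[0,0,0]],
    [[0,0,0],[0,0,0]]
  ]
}}

```text
clock: 24.6
tool_pos: [0.5337, 0.2092, 0.094]
eef_rot: [0.175, 0.985, 0.0, 0.0]
contact_force: [0.0, 0.3, 0.5]
opening: 0.599
finger_force: 0.0
```

```bash
python3 st.py;python3 fit.py w8 wrist; python3 st.py; python3 - <<'E'
from h import *
c=load('w8')
C=np.array([.533,.273]);a=np.radians(115);p=proj(c,[[*(C+R*np.array([np.cos(a),np.sin(a)])),.022] for R in(.06,.085,.12)]);print(p)
u,v=p[1].astype(int);x0=max(u-40,0);y0=max(v-30,0)
cr=c['im'][y0:y0+60,x0:x0+80,::-1];print(x0,y0);cv2.imwrite('pics/w8c.png',cv2.resize(cr,None,fx=10,fy=10,interpolation=cv2.INTER_CUBIC))
E
```

```text
t 24.6 pos [0.5337 0.2092 0.094 ] yang 69.89 z [ 0.  0. -1.] q [-0.03  0.88 -0.75  1.81  0.82  0.8   0.  ] F [0.  0.3 0.5] M [ 0.066 -0.174  0.005] op 52.7 ff 0.0
centre [0.53582215 0.27429352] -45.211021423339844
red n 172 R 0.08875745582455666 ang 116.85133264427431
knob 1539 mean [0.5313 0.2079 0.0817] R 0.0666 az -93.9 long 158.9 rect [532.8 207.   20.4  39.2  69.2]
bridge 2552 mean [0.5297 0.1957 0.0469] R 0.0788 az -94.4 long 87.4 rect [532.2 198.8  56.4  35.2  89.7]
det 3824 mean [0.4811 0.3727 0.0803] R 0.1126 az 119.1 long 146.6 rect [483.2 374.9  32.3  38.2  27.9]
cuv 516 mean [0.5332 0.2731 0.0784] R 0.0029 az -155.3 long -165.1 rect [533.6 273.   13.4  12.9   0.6]
t 24.65 pos [0.5337 0.2092 0.094 ] yang 69.9 z [ 0.  0. -1.] q [-0.03  0.88 -0.75  1.81  0.82  0.8   0.  ] F [-0.1 -0.4  0.7] M [ 0.071 -0.083  0.037] op 52.8 ff 0.0
[[418.07817248 123.50653769]
 [445.09359906  98.37928071]
 [484.08868164  62.0277131 ]]
405 68
```

View pics/w8c.png

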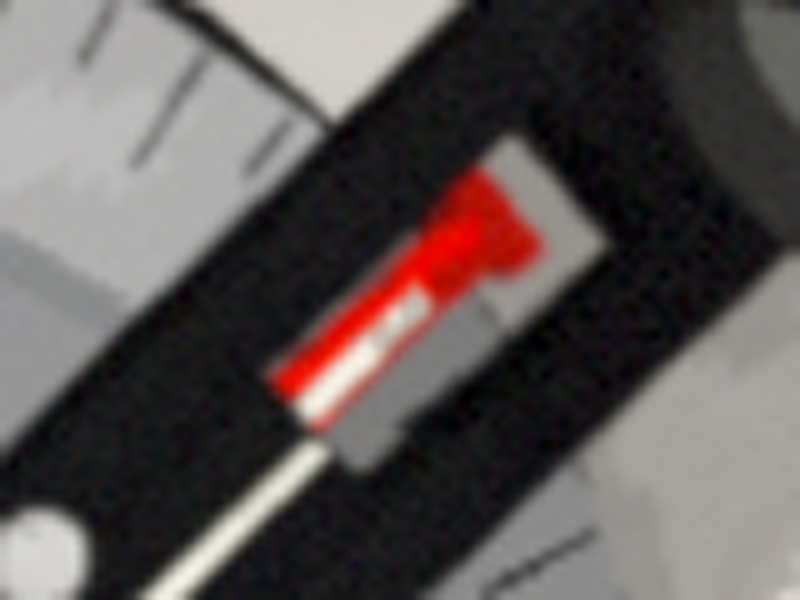

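The window shows the white pointer (crop about (310,402) to (425,297)) lying on the red clip but towards its lower-right edge. Next I measure the difference with parallax taken into account (pointer z = 24 mm, clip z = 19 mm).

```bash
cat > win.py <<'E'
from h import *
import sys
def win(f):
    c=load(f);H=8;im=c['im']
    C=np.array([.5333,.273])
    # sample on polar grid directly
    for z,n in((.019,'z19'),(.024,'z24'),(.032,'z32')):
        az=np.radians(np.arange(108,122,.1));out=[]
        rows=(np.arange(.076,.0871,.002) if z<.03 else np.arange(.05,.07,.004))
        for R in rows:
            X=np.c_[C[0]+R*np.cos(az),C[1]+R*np.sin(az),0*az+z];p=proj(c,X).astype(np.float32)
            s=cv2.remap(im,p[:,:1],p[:,1:],cv2.INTER_CUBIC)[:,0].astype(float)
            red=(s[:,0]-s[:,1]>60);A=np.degrees(az)
            if n=='z19':
                k=np.nonzero(red)[0]; out.append((round(R*1000),A[k[0]].round(1),A[k[-1]].round(1),((A[k[0]]+A[k[-1]])/2).round(2)) if len(k) else None)
            else:
                g=s[:,1];lo=112.;m=(A>112)&(A<119)
                w=np.clip(g-150,0,None)*m
                if n=='z24': # only white between red
                    k=np.nonzero(red)[0]
                    if len(k)<2: continue
                    w[:max(k[0]-3,0)]=0;w[k[-1]+3:]=0
                out.append((round(R*1000),(w@A/w.sum()).round(2) if w.sum()>0 else None,int(g.max())))
        print(n,out)
win(sys.argv[1])
E
python3 win.py w8; python3 - <<'E'
# direct pixel check
import sys; sys.argv=['','w8']
from h import *
c=load('w8');C=np.array([.5333,.273])
def az(pts,z):
  p=onz(c,[(405+(x+.5)/10-.5,68+(y+.5)/10-.5) for x,y in pts],z)[:,:2]-C;return np.degrees(np.arctan2(p[:,1],p[:,0])).round(2),np.hypot(*p.T).round(4)
print('white',az([(312,402),(368,350),(425,297)],.024))
print('redL',az([(272,380),(345,308),(420,235)],.019),'redR',az([(325,430),(400,360),(465,298)],.019))
print('line32',az([(150,595),(320,445)],.032))
print('bar',az([(335,120),(20,430)],.032),az([(780,250),(430,590)],.032))
E
```

```text
z19 [(76, np.float64(115.2), np.float64(116.8), np.float64(116.0)), (78, np.float64(112.7), np.float64(117.0), np.float64(114.85)), (80, np.float64(112.9), np.float64(116.7), np.float64(114.8)), (82, np.float64(115.0), np.float64(116.8), np.float64(115.9)), (84, np.float64(113.1), np.float64(116.8), np.float64(114.95)), (86, np.float64(113.1), np.float64(116.7), np.float64(114.9))]
z24 [(76, np.float64(115.27), 244), (78, np.float64(115.33), 244), (80, np.float64(115.89), 245), (82, np.float64(115.39), 188), (84, np.float64(115.48), 200), (86, None, 124)]
z32 [(50, np.float64(114.86), 223), (54, np.float64(114.98), 232), (58, np.float64(115.08), 244), (62, np.float64(115.14), 234), (66, np.float64(115.18), 222), (70, np.float64(115.26), 226)]
white (array([115.41, 115.38, 115.35]), array([0.0756, 0.0807, 0.0859]))
redL (array([116.69, 116.69, 116.66]), array([0.0761, 0.0831, 0.0901])) redR (array([112.54, 112.76, 112.97]), array([0.0768, 0.0838, 0.0898]))
line32 (array([115.81, 115.32]), array([0.0568, 0.0717]))
bar (array([125.96, 130.55]), array([0.0872, 0.0595])) (array([108.43, 104.71]), array([0.1034, 0.0724]))
```

Clip centre is about 114.8° and the pointer about 115.4°, so the arm is 0.5° too far. There is time, so I'll mend it by pinching the head again at a pose 0.5° back.

{"api": "step_arm", "payload": {
  "increments": [
    [[-1,3.44,0],[0,0,0]],
    [[-1,3.45,0],[0,0,-8.5]],
    [[-1,3.45,0],[0,0,-8.5]],
    [[-1,3.45,0],[0,0,-8.5]],
    [[-1.03,3.45,0],[0,0,-8.5]],
    [[0,0,0],[0,0,-8.5]],
    [[0,0,-1.5],[0,0,-2.45]],
    [[0,0,-2],[0,0,0]],
    [[0,0,-2],[0,0,0]],
    [[0,0,-1],[0,0,0]]
  ]
}}

```text
clock: 25.65
tool_pos: [0.4828, 0.3808, 0.0275]
eef_rot: [0.538, 0.843, -0.001, -0.0]
contact_force: [-0.3, -0.4, -0.1]
opening: 0.6
finger_force: 0.0
```

```bash
python3 st.py
```

```text
t 25.65 pos [0.4828 0.3808 0.0275] yang 24.95 z [-0.001 -0.002 -1.   ] q [-0.48  0.96 -0.48  1.71  0.68  0.65 -0.91] F [-0.3 -0.4 -0.1] M [-0.063 -0.154 -0.009] op 52.8 ff 0.0
```

{"api": "step_arm", "payload": {
  "increments": [
    [[0,0,0],[0,0,0]],
    [[0,0,0],[0,0,0]],
    [[0,0,0],[0,0,0]],
    [[0,0,0],[0,0,0]],
    [[0,0,0],[0,0,0]],
    [[0,0,0],[0,0,0]],
    [[0,0,0],[0,0,0]],
    [[0,0,0],[0,0,0]],
    [[0,0,0],[0,0,0]],
    [[0,0,0],[0,0,0]]
  ],
  "fingers": 0.2,
  "grip_force": 20
}}

```text
clock: 26.65
tool_pos: [0.4837, 0.3822, 0.0298]
eef_rot: [0.538, 0.843, 0.001, 0.0]
contact_force: [-0.3, -1.6, 6.5]
opening: 0.364
finger_force: 20.0
```

```bash
python3 st.py
```

```text
t 26.65 pos [0.4837 0.3822 0.0298] yang 24.95 z [ 0.001  0.001 -1.   ] q [-0.48  0.96 -0.48  1.7   0.68  0.65 -0.91] F [-0.3 -1.6  6.5] M [-0.13   0.231  0.003] op 32.0 ff 20.0
```

{"api": "step_arm", "payload": {
  "increments": [
    [[0,0,0],[0,0,0]],
    [[0,0,0],[0,0,0]],
    [[0,0,0],[0,0,0]],
    [[0,0,2],[0,0,0]],
    [[0,0,2],[0,0,0]],
    [[0,0,2.5],[0,0,0]],
    [[0.7,-3,0],[0,0,8.5]],
    [[1,-3.6,0],[0,0,8.5]],
    [[1,-3.6,0],[0,0,8.5]],
    [[1.1,-3.6,0],[0,0,8.5]]
  ],
  "fingers": 0.6
}}

```text
clock: 27.65
tool_pos: [0.5217, 0.242, 0.0939]
eef_rot: [0.264, 0.964, -0.0, 0.0]
contact_force: [0.4, 0.4, -0.4]
opening: 0.599
finger_force: 0.0
```

{"api": "step_arm", "payload": {
  "increments": [
    [[1.25,-3.6,0],[0,0,8.5]],
    [[0,0,0],[0,0,2]],
    [[0,0,0],[0,0,0]],
    [[0,0,0],[0,0,0]],
    [[0,0,0],[0,0,0]],
    [[0,0,0],[0,0,0]],
    [[0,0,0],[0,0,0]],
    [[0,0,0],[0,0,0]],
    [[0,0,0],[0,0,0]],
    [[0,0,0],[0,0,0]]
  ]
}}

```text
clock: 28.65
tool_pos: [0.5339, 0.2076, 0.094]
eef_rot: [0.178, 0.984, -0.0, -0.0]
contact_force: [0.3, 0.1, -0.6]
opening: 0.6
finger_force: 0.0
```

```bash
python3 st.py; python3 -c "
from h import *
snap('wrist','w9')"; python3 win.py w9
```

```text
t 28.65 pos [0.5339 0.2076 0.094 ] yang 69.45 z [-0. -0. -1.] q [-0.03  0.88 -0.76  1.81  0.83  0.8  -0.  ] F [ 0.3  0.1 -0.6] M [-0.012 -0.159 -0.01 ] op 52.8 ff 0.0
z19 [(76, np.float64(114.4), np.float64(116.1), np.float64(115.25)), (78, np.float64(113.9), np.float64(116.5), np.float64(115.2)), (80, np.float64(114.0), np.float64(116.5), np.float64(115.25)), (82, np.float64(113.9), np.float64(116.4), np.float64(115.15)), (84, np.float64(114.0), np.float64(116.2), np.float64(115.1)), (86, np.float64(113.9), np.float64(116.4), np.float64(115.15))]
z24 [(76, np.float64(114.88), 244), (78, np.float64(114.96), 244), (80, np.float64(114.81), 243), (82, np.float64(114.89), 247), (84, np.float64(114.73), 189), (86, None, 144)]
z32 [(50, np.float64(113.86), 234), (54, np.float64(113.96), 245), (58, np.float64(114.05), 224), (62, np.float64(114.08), 228), (66, np.float64(114.17), 236), (70, np.float64(114.26), 235)]
```

```bash
python3 - <<'E'
from h import *
o=[]
for f in('w8','w9'):
  c=load(f);C=np.array([.5333,.273]);a=np.radians(115)
  u,v=np.round(proj(c,[[*(C+.084*np.array([np.cos(a),np.sin(a)])),.022]])[0]).astype(int);print(f,u-20,v-20)
  o.append(cv2.resize(c['im'][v-20:v+20,u-20:u+20,::-1],(400,400),interpolation=cv2.INTER_CUBIC))
cv2.imwrite('pics/cmp.png',np.hstack(o))
E
```

```text
w8 424 80
w9 425 77
```

View pics/cmp.png

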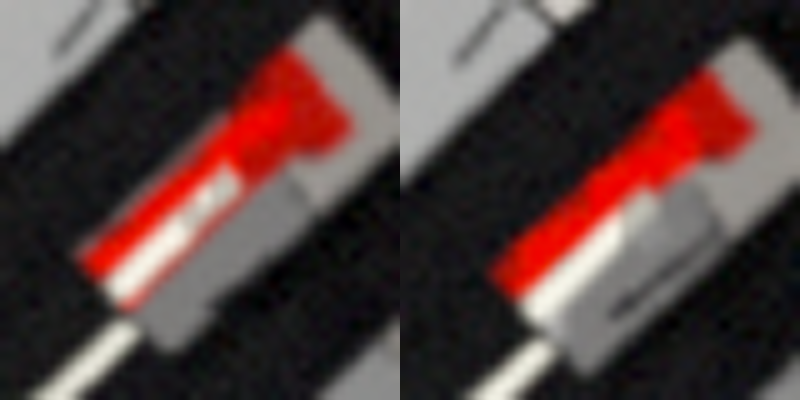

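Left is before, right is after. The pointer moved to lower azimuth, with the apparent offset mostly parallax. I'll compute it exactly.

```bash
python3 - <<'E'
from h import *
C=np.array([.5333,.273])
def az(f,o,pts,z):
  c=load(f);p=onz(c,[(o[0]+(x+.5)/10-.5,o[1]+(y+.5)/10-.5) for x,y in pts],z)[:,:2]-C;return np.degrees(np.arctan2(p[:,1],p[:,0])).round(2),np.hypot(*p.T).round(4)
w8=(424,80);w9=(425,77)
print('w8 white',az('w8',w8,[(118,287),(170,235),(230,178)],.024),'redR',az('w8',w8,[(135,308),(245,205)],.019))
print('w9 white',az('w9',w9,[(135,305),(190,250),(240,200)],.024),'redL',az('w9',w9,[(92,270),(200,165)],.019))
# detector head face: cuvette-based check of det angle by rect
for f in('w8','w9'):
  c=load(f);Q=cloud(c).reshape(-1,3);d=Q[:,:2]-[.483,.381];m=(np.hypot(*d.T)<.03)&(Q[:,2]>.078)&(Q[:,2]<.085)
  q=Q[m];e=q[:,:2]-C;a=np.radians(114.8);al=e@[np.cos(a),np.sin(a)];t=e@[-np.sin(a),np.cos(a)]
  k=al>.110;print(f,'head lateral mid mm',(np.percentile(t[k],2)+np.percentile(t[k],98))*500,'extent',(np.percentile(t[k],98)-np.percentile(t[k],2))*1e3)
E
```

```text
w8 white (array([115.35, 115.47, 115.49]), array([0.0752, 0.0801, 0.0856])) redR (array([112.63, 112.94]), array([0.0768, 0.0871]))
w9 white (array([114.38, 114.54, 114.67]), array([0.0754, 0.0805, 0.0852])) redL (array([116.31, 116.25]), array([0.0763, 0.0865]))
w8 head lateral mid mm 3.4941319638589947 extent 29.644429254244194
w9 head lateral mid mm 1.706663629020484 extent 29.04913362822761
```

The pointer is now within about 0.2° of the clip's centre. Next, the knob: descend and grip across the thickness.

{"api": "step_arm", "payload": {
  "increments": [
    [[0,0,-1.5],[0,0,0]],
    [[0,0,-1.5],[0,0,0]],
    [[0,0,-1.5],[0,0,0]],
    [[0,0,-1.1],[0,0,0]],
    [[0,0,-0.8],[0,0,0]],
    [[0,0,0],[0,0,0]],
    [[0,0,0],[0,0,0]],
    [[0,0,0],[0,0,0]],
    [[0,0,0],[0,0,0]],
    [[0,0,0],[0,0,0]]
  ]
}}

```text
clock: 29.7
tool_pos: [0.5343, 0.2077, 0.0305]
eef_rot: [0.178, 0.984, 0.0, 0.0]
contact_force: [0.4, 0.4, -0.0]
opening: 0.598
finger_force: 0.0
```

{"api": "step_arm", "payload": {
  "increments": [
    [[0,0,0],[0,0,0]],
    [[0,0,0],[0,0,0]],
    [[0,0,0],[0,0,0]],
    [[0,0,0],[0,0,0]],
    [[0,0,0],[0,0,0]],
    [[0,0,0],[0,0,0]],
    [[0,0,0],[0,0,-2]],
    [[0,0,0],[0,0,-3]],
    [[0,0,0],[0,0,-3]],
    [[0,0,0],[0,0,-3]]
  ],
  "fingers": 0,
  "grip_force": 40
}}

```text
clock: 30.7
tool_pos: [0.5339, 0.2074, 0.0301]
eef_rot: [0.273, 0.962, -0.0, 0.0]
contact_force: [0.3, -0.8, 0.2]
opening: 0.146
finger_force: 40.0
```

```bash
python3 st.py
```

```text
t 30.7 pos [0.5339 0.2074 0.0301] yang 58.31 z [ 0. -0. -1.] q [-0.1   0.96 -0.63  1.83  0.9   0.67 -0.26] F [ 0.3 -0.8  0.2] M [-0.144 -0.111  0.267] op 12.9 ff 40.0
```

{"api": "step_arm", "payload": {
  "increments": [
    [[0,0,0],[0,0,-3]],
    [[0,0,0],[0,0,-3]],
    [[0,0,0],[0,0,-3]],
    [[0,0,0],[0,0,-3]],
    [[0,0,0],[0,0,-3]],
    [[0,0,0],[0,0,-3]],
    [[0,0,0],[0,0,-3]],
    [[0,0,0],[0,0,-3]],
    [[0,0,0],[0,0,-2]],
    [[0,0,0],[0,0,-2]]
  ]
}}

```text
clock: 31.7
tool_pos: [0.5343, 0.2078, 0.0301]
eef_rot: [0.497, 0.868, 0.0, 0.0]
contact_force: [2.0, -0.2, -1.5]
opening: 0.143
finger_force: 40.0
```

```bash
python3 st.py
```

```text
t 31.7 pos [0.5343 0.2078 0.0301] yang 30.34 z [ 0.001  0.    -1.   ] q [-0.16  0.93 -0.51  1.84  0.78  0.59 -0.65] F [ 2.  -0.2 -1.5] M [ 0.001 -0.407  0.302] op 12.6 ff 40.0
```

Still at 0.30 N m loose friction with the wing at 120°. Regrasping on the ends for the rest.

{"api": "step_arm", "payload": {
  "increments": [
    [[0,0,0],[0,0,0]],
    [[0,0,0],[0,0,0]],
    [[0,0,0],[0,0,0]],
    [[0,0,1],[0,0,0]],
    [[0,0,1.2],[0,0,0]],
    [[0,0,1.2],[0,0,0]],
    [[0,0,0],[0,0,8.5]],
    [[0,0,0],[0,0,8.5]],
    [[0,0,0],[0,0,8.5]],
    [[0,0,0],[0,0,8.5]]
  ],
  "fingers": 0.66
}}

```text
clock: 32.7
tool_pos: [0.5345, 0.2076, 0.0654]
eef_rot: [0.218, 0.976, 0.0, 0.001]
contact_force: [-0.0, 0.1, -0.8]
opening: 0.656
finger_force: 0.0
```

{"api": "step_arm", "payload": {
  "increments": [
    [[0,0,0],[0,0,8.5]],
    [[0,0,0],[0,0,8.5]],
    [[0,0,0],[0,0,8.5]],
    [[0,0,0],[0,0,8.5]],
    [[0,0,0],[0,0,8.5]],
    [[0,0,0],[0,0,8.5]],
    [[0,-0.1,-0.2],[0,0,5]],
    [[0,0,-1],[0,0,0]],
    [[0,0,-1.1],[0,0,0]],
    [[0,0,-1.1],[0,0,0]]
  ]
}}

```text
clock: 33.7
tool_pos: [0.534, 0.2063, 0.0293]
eef_rot: [-0.262, 0.965, -0.0, -0.0]
contact_force: [0.2, 0.2, 0.5]
opening: 0.659
finger_force: 0.0
```

{"api": "step_arm", "payload": {
  "increments": [
    [[0,0,0],[0,0,0]],
    [[0,0,0],[0,0,0]],
    [[0,0,0],[0,0,0]],
    [[0,0,0],[0,0,0]],
    [[0,0,0],[0,0,0]],
    [[0,0,0],[0,0,0]],
    [[0,0,0],[0,0,-2]],
    [[0,0,0],[0,0,-2]],
    [[0,0,0],[0,0,-2]],
    [[0,0,0],[0,0,-1]]
  ],
  "fingers": 0.3,
  "grip_force": 45
}}

```text
clock: 34.7
tool_pos: [0.534, 0.2065, 0.0301]
eef_rot: [-0.203, 0.979, -0.0, 0.0]
contact_force: [0.4, -1.7, -2.6]
opening: 0.446
finger_force: 45.0
```

```bash
python3 st.py
```

```text
t 34.7 pos [0.534  0.2065 0.0301] yang 113.44 z [ 0. -0. -1.] q [ 0.02  1.03 -0.86  1.83  1.07  0.84  0.57] F [ 0.4 -1.7 -2.6] M [ 0.073 -0.267  0.244] op 39.3 ff 45.0
```

```bash
cat > mz.py <<'E'
from h import *
L=[]
from scipy.spatial.transform import Rotation as Ro
for i in range(5):
    s=r.get_state();L.append(s['moment'][2])
    if i<4: r.snapshot('wrist')
y=Ro.from_quat(s['eef_rot']).as_matrix()[:,1]
print('t',s['clock'],'ang',np.degrees(np.arctan2(y[1],y[0])).round(2),'Mz',np.round(L,3),'mean',np.mean(L).round(3),'F',s['contact_force'].round(1),'op',s['opening']*88)
E
python3 mz.py
```

```text
t 34.9 ang 113.47 Mz [0.244 0.226 0.149 0.114 0.166] mean 0.18 F [ 0.7 -0.8 -3. ] op 39.55203200249198
```

{"api": "step_arm", "payload": {
  "increments": [
    [[0,0,0],[0,0,-1]],
    [[0,0,0],[0,0,-1]],
    [[0,0,0],[0,0,-1]],
    [[0,0,0],[0,0,-1]],
    [[0,0,0],[0,0,-1]],
    [[0,0,0],[0,0,-1]],
    [[0,0,0],[0,0,-1]],
    [[0,0,0],[0,0,-1]],
    [[0,0,0],[0,0,-1]],
    [[0,0,0],[0,0,-1]]
  ]
}}

```text
clock: 35.9
tool_pos: [0.534, 0.2067, 0.0301]
eef_rot: [-0.116, 0.993, 0.0, 0.0]
contact_force: [0.8, 0.1, -2.1]
opening: 0.447
finger_force: 45.0
```

```bash
python3 mz.py
```

```text
t 36.1 ang 103.43 Mz [0.363 0.268 0.165 0.187 0.176] mean 0.232 F [ 1.1  1.2 -1.8] op 38.96540018532954
```

At rest the reading relaxes, so I'll only use readings taken right at the end of a moving step.

{"api": "step_arm", "payload": {
  "increments": [
    [[0,0,0],[0,0,-0.5]],
    [[0,0,0],[0,0,-0.5]],
    [[0,0,0],[0,0,-0.5]],
    [[0,0,0],[0,0,-0.5]],
    [[0,0,0],[0,0,-0.5]],
    [[0,0,0],[0,0,-0.5]],
    [[0,0,0],[0,0,-0.5]],
    [[0,0,0],[0,0,-0.5]],
    [[0,0,0],[0,0,-0.5]],
    [[0,0,0],[0,0,-0.5]]
  ]
}}

```text
clock: 37.1
tool_pos: [0.5339, 0.2068, 0.0301]
eef_rot: [-0.073, 0.997, 0.0, 0.0]
contact_force: [1.4, 0.7, -2.0]
opening: 0.446
finger_force: 45.0
```

```bash
python3 st.py
```

```text
t 37.1 pos [0.5339 0.2068 0.0301] yang 98.41 z [ 0.  0. -1.] q [-0.    1.01 -0.81  1.83  1.04  0.8   0.33] F [ 1.4  0.7 -2. ] M [ 0.24  -0.407  0.291] op 39.3 ff 45.0
```

{"api": "step_arm", "payload": {
  "increments": [
    [[0,0,0],[0,0,-0.5]],
    [[0,0,0],[0,0,-0.5]],
    [[0,0,0],[0,0,-0.5]],
    [[0,0,0],[0,0,-0.5]],
    [[0,0,0],[0,0,-0.5]],
    [[0,0,0],[0,0,-0.5]],
    [[0,0,0],[0,0,-0.5]],
    [[0,0,0],[0,0,-0.5]],
    [[0,0,0],[0,0,-0.5]],
    [[0,0,0],[0,0,-0.5]]
  ]
}}

```text
clock: 38.1
tool_pos: [0.5339, 0.2069, 0.0301]
eef_rot: [-0.03, 1.0, 0.0, 0.0]
contact_force: [1.8, 1.9, -3.8]
opening: 0.445
finger_force: 45.0
```

```bash
python3 st.py
```

```text
t 38.1 pos [0.5339 0.2069 0.0301] yang 93.42 z [ 0.  0. -1.] q [-0.01  1.01 -0.8   1.83  1.03  0.78  0.25] F [ 1.8  1.9 -3.8] M [ 0.558 -0.531  0.49 ] op 39.2 ff 45.0
```

{"api": "step_arm", "payload": {
  "increments": [
    [[0,0,0],[0,0,-0.2]],
    [[0,0,0],[0,0,-0.2]],
    [[0,0,0],[0,0,-0.2]],
    [[0,0,0],[0,0,-0.2]],
    [[0,0,0],[0,0,-0.2]],
    [[0,0,0],[0,0,-0.2]],
    [[0,0,0],[0,0,-0.2]],
    [[0,0,0],[0,0,-0.2]],
    [[0,0,0],[0,0,-0.2]],
    [[0,0,0],[0,0,-0.2]]
  ]
}}

```text
clock: 39.1
tool_pos: [0.5339, 0.2069, 0.0301]
eef_rot: [-0.013, 1.0, 0.0, 0.0]
contact_force: [2.2, 2.6, -3.4]
opening: 0.45
finger_force: 45.0
```

```bash
python3 st.py
```

```text
t 39.1 pos [0.5339 0.2069 0.0301] yang 91.44 z [ 0.     0.001 -1.   ] q [-0.01  1.   -0.79  1.83  1.02  0.78  0.22] F [ 2.2  2.6 -3.4] M [ 0.791 -0.514  0.459] op 39.6 ff 45.0
```

{"api": "step_arm", "payload": {
  "increments": [
    [[0,0,0],[0,0,-0.2]],
    [[0,0,0],[0,0,-0.2]],
    [[0,0,0],[0,0,-0.2]],
    [[0,0,0],[0,0,-0.2]],
    [[0,0,0],[0,0,-0.2]],
    [[0,0,0],[0,0,-0.2]],
    [[0,0,0],[0,0,-0.2]],
    [[0,0,0],[0,0,-0.2]],
    [[0,0,0],[0,0,-0.2]],
    [[0,0,0],[0,0,-0.2]]
  ]
}}

```text
clock: 40.1
tool_pos: [0.5339, 0.2069, 0.0301]
eef_rot: [0.005, 1.0, 0.0, 0.0]
contact_force: [1.7, 4.4, -4.4]
opening: 0.447
finger_force: 45.0
```

```bash
python3 st.py
```

```text
t 40.1 pos [0.5339 0.2069 0.0301] yang 89.44 z [ 0.     0.001 -1.   ] q [-0.02  1.   -0.78  1.83  1.02  0.77  0.19] F [ 1.7  4.4 -4.4] M [ 1.195 -0.532  0.469] op 39.3 ff 45.0
```

Readings from 103° on fit contact, with about 0.46–0.49 N m now against 0.29 loose. They are noisy, so I'll take a few more small steps the same way to average.

{"api": "step_arm", "payload": {
  "increments": [
    [[0,0,0],[0,0,-0.1]],
    [[0,0,0],[0,0,-0.1]],
    [[0,0,0],[0,0,-0.1]],
    [[0,0,0],[0,0,-0.1]],
    [[0,0,0],[0,0,-0.1]],
    [[0,0,0],[0,0,-0.1]],
    [[0,0,0],[0,0,-0.1]],
    [[0,0,0],[0,0,-0.1]],
    [[0,0,0],[0,0,-0.1]],
    [[0,0,0],[0,0,-0.1]]
  ]
}}

```text
clock: 41.1
tool_pos: [0.534, 0.2068, 0.0301]
eef_rot: [0.014, 1.0, 0.0, 0.0]
contact_force: [2.3, 4.7, -4.5]
opening: 0.452
finger_force: 45.0
```

```bash
python3 st.py
```

```text
t 41.1 pos [0.534  0.2068 0.0301] yang 88.45 z [ 0.     0.001 -1.   ] q [-0.02  1.   -0.78  1.83  1.01  0.77  0.18] F [ 2.3  4.7 -4.5] M [ 1.16  -0.566  0.511] op 39.7 ff 45.0
```

{"api": "step_arm", "payload": {
  "increments": [
    [[0,0,0],[0,0,-0.1]],
    [[0,0,0],[0,0,-0.1]],
    [[0,0,0],[0,0,-0.1]],
    [[0,0,0],[0,0,-0.1]],
    [[0,0,0],[0,0,-0.1]],
    [[0,0,0],[0,0,-0.1]],
    [[0,0,0],[0,0,-0.1]],
    [[0,0,0],[0,0,-0.1]],
    [[0,0,0],[0,0,-0.1]],
    [[0,0,0],[0,0,-0.1]]
  ]
}}

```text
clock: 42.1
tool_pos: [0.534, 0.2069, 0.0301]
eef_rot: [0.022, 1.0, 0.0, 0.0]
contact_force: [1.7, 5.1, -3.6]
opening: 0.45
finger_force: 45.0
```

```bash
python3 mz.py
```

```text
t 42.3 ang 87.45 Mz [0.53  0.489 0.541 0.499 0.442] mean 0.5 F [ 2.7  4.6 -4. ] op 39.0297376904599
```

Moment is about 0.51 N m against 0.29 loose, so roughly 50 N on the pad: firm and not forced. I'll release, lift clear and check.

{"api": "step_arm", "payload": {
  "increments": [
    [[0,0,0],[0,0,0]],
    [[0,0,0],[0,0,0]],
    [[0,0,0],[0,0,0]],
    [[0,0,0.5],[0,0,0]],
    [[0,0,1],[0,0,0]],
    [[0,0,1.5],[0,0,0]],
    [[0,0,1.8],[0,0,0]],
    [[0,0,1.8],[0,0,-6]],
    [[0,0,0],[0,0,-6]],
    [[0,0,0],[0,0,-6]]
  ],
  "fingers": 0.66
}}

```text
clock: 43.3
tool_pos: [0.5345, 0.2071, 0.0982]
eef_rot: [0.181, 0.984, 0.001, 0.001]
contact_force: [-0.1, -0.0, -0.4]
opening: 0.662
finger_force: 0.0
```

{"api": "step_arm", "payload": {
  "increments": [
    [[0,0,0],[0,0,0]],
    [[0,0,0],[0,0,0]],
    [[0,0,0],[0,0,0]],
    [[0,0,0],[0,0,0]],
    [[0,0,0],[0,0,0]],
    [[0,0,0],[0,0,0]],
    [[0,0,0],[0,0,0]],
    [[0,0,0],[0,0,0]],
    [[0,0,0],[0,0,0]],
    [[0,0,0],[0,0,0]]
  ]
}}

```text
clock: 44.3
tool_pos: [0.5339, 0.2066, 0.096]
eef_rot: [0.178, 0.984, 0.0, -0.0]
contact_force: [-0.6, -0.4, 0.1]
opening: 0.655
finger_force: 0.0
```

```bash
python3 st.py; python3 fit.py w10 wrist|grep -E 'knob|red'; python3 win.py w10; python3 win.py w9 | tail -1
python3 - <<'E'
from h import *
s=[]
for f in('top0',):
  pass
snap('scene','sc10');a=load('sc0')['im'].astype(int);b=load('sc10')['im'].astype(int)
# bystander regions unchanged?
for n,u,v in(('box',172,272),('vial',192,284),('marker',175,249),('sensor',393,219)):
  print(n,abs(a-b)[v-12:v+12,u-12:u+12].mean().round(2))
E
```

```text
t 44.3 pos [0.5339 0.2066 0.096 ] yang 69.45 z [ 0.  0. -1.] q [-0.02  0.89 -0.78  1.81  0.84  0.82 -0.02] F [-0.6 -0.4  0.1] M [-0.019 -0.114 -0.001] op 57.7 ff 0.0
red n 159 R 0.0883911710195197 ang 116.34310697484663
knob 1655 mean [0.5312 0.2076 0.0812] R 0.0664 az -93.9 long 88.0 rect [533.3 207.3  20.1  39.5  11.9]
z19 [(76, np.float64(114.1), np.float64(115.4), np.float64(114.75)), (78, np.float64(113.8), np.float64(116.5), np.float64(115.15)), (80, np.float64(114.0), np.float64(116.5), np.float64(115.25)), (82, np.float64(114.0), np.float64(116.4), np.float64(115.2)), (84, np.float64(114.0), np.float64(116.3), np.float64(115.15)), (86, np.float64(113.9), np.float64(116.4), np.float64(115.15))]
z24 [(76, np.float64(114.81), 241), (78, np.float64(114.96), 244), (80, np.float64(114.87), 245), (82, np.float64(114.88), 248), (84, np.float64(114.73), 186), (86, None, 135)]
z32 [(50, np.float64(113.91), 226), (54, np.float64(113.96), 227), (58, np.float64(114.01), 241), (62, np.float64(114.12), 235), (66, np.float64(114.15), 230), (70, np.float64(114.21), 244)]
z32 [(50, np.float64(113.86), 234), (54, np.float64(113.96), 245), (58, np.float64(114.05), 224), (62, np.float64(114.08), 228), (66, np.float64(114.17), 236), (70, np.float64(114.26), 235)]
box 0.45
vial 0.52
marker 0.74
sensor 0.49
```

The arm did not move during clamping, the bystanders are unchanged, and the robot is clear of everything. Handing in.

```bash
python3 -c "
from plant import r
print(r.finish_job())"
```

```text
the job is handed in; nothing more can be done
None
```

Job handed in, result not reported back: the clamp was loosened fully (1.43 rad), the arm set with its pointer within about 0.2° of the red mark's centre, and the knob retightened by feel to an estimated 50 N (about 40 N is ideal, 70 N too much), with the bystanders unmoved.

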